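# Pack the neighbour's almond biscuits

### The arm

A 6-joint arm with a two-finger parallel gripper is mounted at the origin on the work surface. World frame = base frame: x ahead of the robot, y to its left, z up, the work surface at z = 0. Lengths are in m, angles in rad, forces in N, time in s.
With the tool pointing down it reaches from about 0.25 to 0.775 m from the base axis. Payload 4 kg.
Tool frame: the origin (TCP) lies on the centre line of the jaws, within the pads' length; the fingertips stand robot.tips_ahead ahead of it and the grasp point (between the pads) lies 8 mm behind it (robot.tips_ahead is the distance from the TCP to the fingertips, in m); z points along the fingers, y is the line along which they close (so a half turn about z gives the same grasp; the last joint's range is limited). The gripper opens to 94 mm and grips with 3 to 60 N. Pads are 16 mm wide; open, the fingers measure 119 mm over their backs; the gripper's body (75 mm by 177 mm) begins 78 mm behind the grasp point.
Start: joints at [-0.103, 0.087, 1.371, -0, 1.684, -0.103], TCP at [0.55, -0, 0.185] pointing down, gripper open.
Joint ranges: [-3.1, 3.1], [-0.76, 2.03], [0.27, 2.55], [-1.08, 4.22], [0.17, 2.65], [-2.57, 2.57]. Speed limits (rad/s): [2.79, 2.79, 3.14, 3.14, 3.14, 3.14].

### API

Orientations are given as [roll, pitch, yaw] about the fixed x, y, z axes, in that order (R = Rz(yaw) Ry(pitch) Rx(roll)).
In Python, from bench import robot, snapshot, close_job, spotter gives the robot as it stands. The module is installed in compiled form; this text tells all that it offers.
- The arm moves only by the tool servo_tool, never from a script. Its argument "commands" is one flat list of numbers, 7 for each row, row after row: the shift along the tool's x, y, z in m, then the turn, a rotation vector about the tool's x, y, z in degrees, then the finger opening in m, from 0 to 0.094. In form: [x, y, z, ax, ay, az, grip, x, y, z, ax, ay, az, grip, ...]. A call has 1 to 10 rows; each row is the pose to reach, as a shift and turn from the pose commanded when the call began, along the tool's axes at that moment; what a row does not reach only later rows make up. A row lasts 1/8 s, in which the tool goes at most 62.5 mm and 10.7 degrees, less where a joint would pass 70% of its speed; a pose out of reach is approached as far as the arm can. A call with a gripper value outside its range is refused whole. The fingers move at their own pace and stop on an object; the grip force is fixed at half the most. Time passes only in rows, so rows that repeat a pose let the fingers close. It gives the time, the measured TCP pose, the force, the opening and the grip force at its end, in the units of the state.
- robot.get_obs(): the state, without advancing time (a new reading comes with each control period).
- snapshot(name): name is "scene" or "side" or "wrist"; returns a dict with "img" (480x640x3 uint8, blue, green, red), "camera_matrix" (3x3 intrinsics, pixels), "extrinsics" (4x4, takes a point from camera to world coordinates); the wrist camera has in their place "hand_eye" (4x4, takes a point from camera to tool coordinates, whose origin is the TCP and whose axes are the flange's). Camera axes: x right, y down, z forward; pixel columns grow to the right and rows downward; lengths in m; the calibration is good to about 2 mm. A picture is of the moment at which its call begins: read the wrist's pose just before it. There is no depth.
- close_job(): hands the job in; it is judged then, once.
Trained networks look in a picture, given as the dict that the camera call returned (one of the last four; its "shot" number tells which), for a name from the list of things; names that differ only in an ending like _2 or _b are one class to them, and where a whole thing is asked for, a point or a joint stands for the part that bears it (a point fixed in the world has none). Each returns a list of dicts, best first, with "conf" (0 to 1); they miss things now and then, are a little off and sometimes report something else, mostly with a low value. They report only what shows in the picture. A call takes as long as a camera call. They do not tell look-alikes from the thing itself.
- spotter.trace(name, picture): "region" (480x640 bool, what is visible of it) and "box" ([left, top, width, height] in pixels, round what is visible of it).
The state is a dict: "time": time; "joint_positions": joint angles; "qvel": joint speeds; "joint_torque": joint torques, N m; "tool_pos": TCP position; "ee_rot": TCP orientation; "wrist_force": force on the tool from outside, world axes, zero at the start; "wrist_torque": the same for the moment, N m; "width": finger opening in m; "finger_force": force on a finger pad.
Only numpy, scipy, OpenCV 4.12 (cv2) and the standard library are available. Lean on these libraries where they do the work, as an engineer would, in place of code of your own. Each camera call takes 0.05 s, during which the arm holds its last target. There are 200 camera calls.

### The job

Pack every almond biscuit from the baking sheet into the red container for the neighbour, lifting each one with the server (never touch a biscuit with the gripper) and leaving them almond side up. Then close the lid fully and only after that swing the blue clip bar down over its edge and press it fully home, with the server left lying blade down and flat on the empty sheet. Leave the other things on the console where they are.

Things in the scene. Friction and masses are not known exactly. Their poses are not given: they have to be found in the camera images.
- server: biscuit server: polished steel blade 80 (x) x 50 (y) x 2 mm, 8 mm shank from its rear edge up to a level black handle. Origin: centre of the blade's underside, +x to the tip, z up. About 0.1 kg, centre of mass near x = -25 mm; lies steadily on the blade alone, handle in the air. Blade is slippery: a biscuit slides off beyond 10 to 15 degrees of tilt. Starts on the console at the robot's right.
- sheet: aluminium baking sheet fixed to the console, 210 (x) x 276 (y) mm, surface 3 mm above the console. Origin on the console; it spans x -80 to +130, y -138 to +138 mm, +x away from the robot. Near edge open and flat; far rim 14 mm high (inner face x = +126), a stop to push biscuits against; side rims 10 mm high (inner faces y = +-134). Stands left or right, the container on the other side.
- biscuit1: almond biscuit, rigid brown disc 56 mm across, 11 mm thick, 0.02 to 0.04 kg, pale almond on top; underside flat over 40 mm, its edge bevelled upward 4.5 mm over the outer 8 mm. Origin: centre of the underside, z up through the almond. Three or four of them start in a row across the sheet, up to 55 mm short of the far rim; None if absent.
- biscuit2: almond biscuit, rigid brown disc 56 mm across, 11 mm thick, 0.02 to 0.04 kg, pale almond on top; underside flat over 40 mm, its edge bevelled upward 4.5 mm over the outer 8 mm. Origin: centre of the underside, z up through the almond. Three or four of them start in a row across the sheet, up to 55 mm short of the far rim; None if absent.
- biscuit3: almond biscuit, rigid brown disc 56 mm across, 11 mm thick, 0.02 to 0.04 kg, pale almond on top; underside flat over 40 mm, its edge bevelled upward 4.5 mm over the outer 8 mm. Origin: centre of the underside, z up through the almond. Three or four of them start in a row across the sheet, up to 55 mm short of the far rim; None if absent.
- container: red plastic food container fixed to the console, 146 (x) x 246 (y) x 45 mm high, walls and floor 3 mm (inside 140 x 240). Origin: centre of its underside; +x away from the robot. White lid hinged along its far (+x) rim. Room for four biscuits side by side along y.
- lid (a joint): angle of the white lid (plate 146 x 246 x 5 mm): 0 = shut flat on the rim, grows as it swings up and back, 1.75 rad = stop, just past upright. Stiff hinge (0.18 N m): the lid stays where it is left, so push it all the way down.
- lid_hinge (a point): point on the lid's hinge axis at mid-width, at x = +73 mm, z = 47.5 mm in the container's frame; the axis is parallel to the container's y.
- lid_front (a point): middle of the lid's free edge, on its outer (upper when shut) face, 146 mm from the hinge.
- clip (a joint): angle of the blue clip bar (120 along y, 28 long, 4 mm thick) hinged on the lid's free edge, axis 151 mm from the lid's hinge: 0 = shut, square to the lid and flat against the container's near wall; 1.65 rad = fully open, sticking out from the lid's edge. Stiff snug pivot (0.06 N m, about 3 N at its edge): it grips where it is left, so swing it down and press it flat to the wall.
- clip_edge (a point): middle of the clip bar's free edge, 28 mm from its hinge axis.
- coaster: blue evil-eye glass coaster, 90 mm across, 6 mm thick, origin under its centre; leave alone.
- tea_glass: empty clear tea glass, 54 mm across, 85 mm high, origin under its centre; leave alone.
- key1: brass key, 63 mm long, 4 mm thick, lying flat; leave alone.
- key2: steel key, 63 mm long, 4 mm thick, lying flat; leave alone.
- cologne: amber glass bottle of cologne with a brass cap, 56 mm across, 170 mm high, origin under its centre; leave alone.
- server_tip (a point): middle of the blade's front (tip) edge, underside: 40 mm ahead of the server's origin.
- server_grip (a point): point on the handle's centre line near its front, at x = -65 mm, z = 68 mm in the server's frame. The handle runs along x from -45 to -125 mm, is 16 mm wide (y) and 18 mm high, parallel to the blade.
- biscuit4: almond biscuit, rigid brown disc 56 mm across, 11 mm thick, 0.02 to 0.04 kg, pale almond on top; underside flat over 40 mm, its edge bevelled upward 4.5 mm over the outer 8 mm. Origin: centre of the underside, z up through the almond. Three or four of them start in a row across the sheet, up to 55 mm short of the far rim; None if absent.
Mind the look-alikes: they are no part of the job. What is shaped like the biscuit1 but pink or yellow is not meant.

How it is judged:
By the outcome, as a careful person would: the job done as asked, in the order asked, and still so for the second after the job is handed in, with the robot touching nothing.
Of biscuit1, biscuit2, biscuit3, biscuit4 only 3 to 4 are there at a start; the rules pass over those that are not, and their reading is None.
At some moment in a run one of biscuit1, biscuit2, biscuit3, biscuit4 may be knocked a few centimetres aside while the robot is not near it.
It also fails if it takes over 200 s, if anything falls off the work surface, if the arm or the gripper's body presses on something with over 40 N, if the wrist force passes 120 N, or if a joint passes its speed limit or range.

## Working session

There is one attempt and no reset: what is moved stays moved. The work goes in short steps, Python scripts to look and compute and a tool call to move; the robot and the scene stay as the last step left them, time stands still between calls to the robot, and variables do not carry over. Pictures are saved under pics/ and viewed, at most 14 in all, crops included, and the job is handed in when it is done.

Besides the shell and the picture viewer there is one more tool, called after ">>>" as name(argument=value, ...) on one line, values as JSON. servo_tool: Moves the arm, as the interface text tells. Its arguments: {"type":"object","properties":{"commands":{"type":"array","items":{"type":"number"}}},"required":["commands"]}

```bash
mkdir -p pics; ls; python3 - <<'E'
from bench import robot, snapshot, spotter
import cv2,numpy as np
o=robot.get_obs(); print({k:np.round(v,3).tolist() for k,v in o.items()}, robot.tips_ahead)
for n in ["scene","side"]:
    s=snapshot(n); cv2.imwrite(f"pics/{n}0.png",s["img"])
    print(n,np.round(s["camera_matrix"],1).tolist(),np.round(s["extrinsics"],3).tolist())
    np.savez(f"{n}.npz",K=s["camera_matrix"],T=s["extrinsics"])
    for t in ["server","biscuit1","container","sheet","lid","clip"]:
        for r in spotter.trace(t,s)[:6]:
            m=r["region"]; ys,xs=np.nonzero(m)
            print(t,round(r["conf"],2),r["box"],xs.mean().round(1),ys.mean().round(1))
E
```

```text
pics
{'time': 0.0, 'joint_positions': [-0.103, 0.088, 1.372, -0.0, 1.684, -0.103], 'qvel': [0.0, -0.001, 0.001, 0.001, 0.001, -0.0], 'joint_torque': [0.001, -34.018, -30.242, 0.072, 0.033, -0.0], 'tool_pos': [0.549, 0.0, 0.184], 'ee_rot': [-3.139, -0.0, 1.571], 'wrist_force': [-0.446, -0.154, -0.174], 'wrist_torque': [0.017, -0.024, -0.055], 'finger_force': 0.0, 'width': 0.094} 0.011
scene [[573.7, 0.0, 320.8], [0.0, 573.7, 256.9], [0.0, 0.0, 1.0]] [[0.756, 0.489, -0.436, 1.243], [0.655, -0.544, 0.525, -0.772], [0.019, -0.682, -0.731, 1.172], [0.0, 0.0, 0.0, 1.0]]
server 0.66 [151.8, 326.7, 55.7, 69.0] 181.9 368.9
biscuit1 0.71 [377.0, 214.2, 19.1, 16.1] 386.3 222.8
biscuit1 0.64 [362.4, 230.3, 23.1, 13.7] 372.5 235.1
biscuit1 0.63 [265.5, 220.7, 17.7, 10.0] 275.0 224.4
biscuit1 0.63 [252.4, 248.6, 19.3, 13.2] 261.8 253.9
biscuit1 0.48 [335.7, 252.7, 13.6, 14.0] 344.9 261.5
container 0.74 [202.7, 246.2, 108.9, 119.7] 262.5 306.9
sheet 0.58 [295.1, 199.5, 108.9, 73.2] 347.6 236.2
sheet 0.3 [241.4, 246.5, 69.1, 102.8] 274.3 295.0
lid 0.95 [240.0, 241.7, 71.5, 111.0] 274.3 295.2
clip 0.
[... 192 characters left out ...]
5, 0.707], [0.0, 0.0, 0.0, 1.0]]
server 0.94 [357.4, 146.5, 55.6, 29.9] 388.9 161.9
biscuit1 0.86 [246.6, 323.8, 32.4, 23.4] 260.8 336.7
biscuit1 0.81 [382.5, 249.2, 20.9, 17.1] 392.5 256.2
biscuit1 0.8 [394.3, 285.8, 24.4, 17.7] 406.4 292.9
biscuit1 0.72 [284.3, 263.3, 27.1, 13.1] 297.8 270.5
biscuit1 0.7 [266.0, 299.6, 20.5, 20.4] 275.1 311.8
biscuit1 0.34 [334.1, 128.0, 9.4, 24.8] 338.5 142.3
container 0.81 [318.5, 134.4, 67.1, 109.1] 349.4 202.4
sheet 0.96 [234.9, 257.1, 131.2, 119.2] 308.9 315.4
sheet 0.42 [319.8, 132.4, 25.0, 82.3] 330.5 173.5
lid 0.68 [317.2, 129.9, 31.1, 87.9] 330.5 173.8
clip 0.52 [337.9, 127.7, 8.3, 18.9] 340.2 138.6
clip 0.51 [318.0, 129.8, 27.9, 88.5] 330.5 173.4
```

View pics/scene0.png

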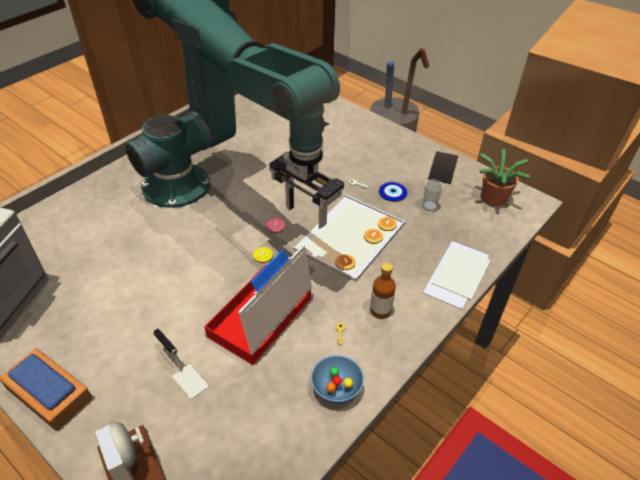

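View pics/side0.png

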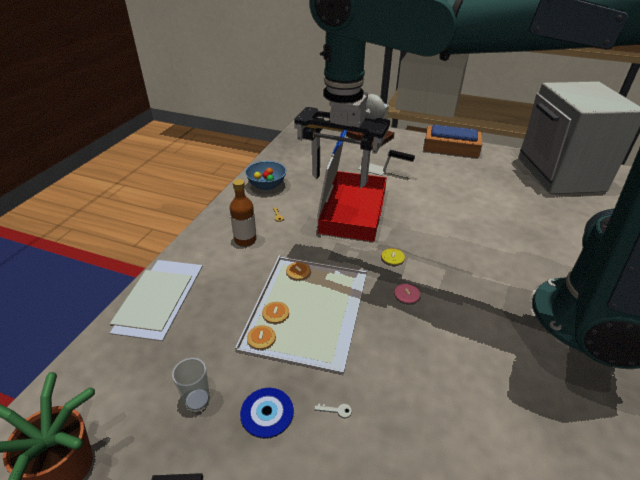

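The pictures show three brown biscuits on the sheet: side view (260,337), (275,312), (297,270). The pink (406,293) and yellow (393,256) look-alikes are outside it. The red container has its lid upright, and the server lies at scene view (182,365).

```bash
cat > h.py <<'E'
import numpy as np,cv2
from scipy.spatial.transform import Rotation as R
from bench import robot,snapshot,spotter
def pose(o=None):
    o=o or robot.get_obs(); T=np.eye(4); T[:3,:3]=R.from_euler('xyz',o['ee_rot']).as_matrix(); T[:3,3]=o['tool_pos']; return T
def shot(n):
    P=pose(); s=snapshot(n); s['T']=P@s['hand_eye'] if n=='wrist' else s['extrinsics']; return s
def ray(s,uv,z):
    uv=np.atleast_2d(np.asarray(uv,float)); d=np.c_[uv,np.ones(len(uv))]@np.linalg.inv(s['camera_matrix']).T@s['T'][:3,:3].T
    c=s['T'][:3,3]; return c+d*((z-c[2])/d[:,2])[:,None]
def proj(s,p):
    p=np.atleast_2d(p); q=(p-s['T'][:3,3])@s['T'][:3,:3]@s['camera_matrix'].T; return q[:,:2]/q[:,2:]
def quad(m):
    c=max(cv2.findContours(m.astype(np.uint8),cv2.RETR_EXTERNAL,cv2.CHAIN_APPROX_NONE)[0],key=cv2.contourArea)
    h=cv2.convexHull(c); 
    return cv2.minAreaRect(h), cv2.approxPolyDP(h,0.03*cv2.arcLength(h,True),True)[:,0]
E
python3 - <<'E'
from h import *
np.set_printoptions(precision=4,suppress=True)
for n in ["scene","side"]:
    s=shot(n)
    for t,z in [("biscuit1",.009),("server",0.002),("sheet",.003),("container",.045),("key1",.002),("cologne",.1),("tea_glass",.04),("coaster",.006)]:
        for r in spotter.trace(t,s)[:6]:
            ys,xs=np.nonzero(r["region"])
            print(n,t,round(r["conf"],2),ray(s,[xs.mean(),ys.mean()],z)[0,:2])
            if t in("server","sheet","container") : print("  q",[(q.tolist(),ray(s,q,z)[0,:2].tolist()) for q in quad(r["region"])[1]])
E
```

```text
scene biscuit1 0.8 [0.6085 0.0942]
scene biscuit1 0.59 [0.3641 0.07  ]
scene biscuit1 0.56 [ 0.4215 -0.0368]
scene biscuit1 0.54 [0.6042 0.2959]
scene server 0.58 [ 0.5415 -0.4234]
  q [([155, 329], [0.39950892491090395, -0.39210063862443506]), ([205, 383], [0.6069699700120179, -0.41121375366985075]), ([192, 397], [0.6122722465425092, -0.45450451080427157]), ([172, 378], [0.5400355686853386, -0.45298286401024407])]
scene server 0.43 [ 0.548  -0.1657]
  q [([304, 247], [0.4848497155684873, 0.06460506193496984]), ([310, 299], [0.6227481704927817, -0.0649105165780619]), ([254, 363], [0.6528159013676332, -0.2986248757603226]), ([206, 337], [0.5116921906759272, -0.32435572599630236]), ([263, 265], [0.44718622135827735, -0.06162082689470427])]
scene sheet 0.18 [0.5281 0.4294]
  q [([406, 189], [0.5541619669245471, 0.4666407652321236]), ([406, 195], [0.5707902766309176, 0.4429903394777903]), ([400, 200], [0.5705962609745547, 0.41119898678893474]), ([384, 199], [0.5311144252812492, 0.38172483854925376]), ([378, 191], [0.49450552557989047, 0.39955258007038297]), ([385, 182], [0.48455573982319
[... 2467 characters left out ...]
[292, 412], [0.4764510946117217, 0.4390622419039224]), ([281, 433], [0.4787856273366753, 0.4766314364628253]), ([263, 438], [0.5011029127151133, 0.4933235817152934]), ([244, 428], [0.5353649897932198, 0.4893710834710364]), ([240, 413], [0.5528564826191704, 0.469562848904423]), ([246, 398], [0.5561264301295181, 0.44289118172594577]), ([266, 388], [0.5335544802205407, 0.4148811990591734])]
side key1 0.68 [0.4178 0.3865]
side key1 0.6 [ 0.7438 -0.0901]
side key1 0.42 [ 0.8303 -0.0517]
side cologne 0.94 [0.7586 0.064 ]
side tea_glass 0.82 [0.6556 0.4486]
side tea_glass 0.61 [ 0.7015 -0.4788]
side tea_glass 0.45 [ 0.719 -0.041]
side coaster 0.81 [0.5259 0.435 ]
side coaster 0.16 [ 0.529  -0.4785]
```

>>> servo_tool(commands=[0,0,-0.06,0,0,10,0.094,0,0,-0.12,0,0,20,0.094,-0.04,-0.02,-0.14,0,0,30,0.094,-0.09,-0.03,-0.14,0,0,40,0.094,-0.14,-0.05,-0.14,0,0,50,0.094,-0.19,-0.05,-0.14,0,0,60,0.094,-0.24,-0.05,-0.14,0,0,70,0.094,-0.29,-0.05,-0.14,0,0,80,0.094,-0.34,-0.05,-0.14,0,0,90,0.094,-0.4,-0.05,-0.14,0,0,90,0.094])

```text
time: 2.85
tool_pos: [0.5001, -0.4012, 0.3256]
ee_rot: [3.141, -0.001, 0.0]
wrist_force: [1.0, -0.2, 0.9]
width: 0.0936
finger_force: 0.0
```

>>> servo_tool(commands=[0,0,0,0,0,0,0.094,0,0,0,0,0,0,0.094,0,0,0,0,0,0,0.094])

```text
time: 3.22
tool_pos: [0.5004, -0.3986, 0.3263]
ee_rot: [3.141, -0.001, 0.002]
wrist_force: [-0.2, 0.6, 0.9]
width: 0.0938
finger_force: 0.0
```

```bash
python3 - <<'E'
from h import *
np.set_printoptions(precision=4,suppress=True)
print(pose())
s=shot("wrist"); print(s["T"],s['camera_matrix']); cv2.imwrite("pics/w1.png",s["img"])
for r in spotter.trace("server",s): print(r["conf"],r["box"],[(q.tolist(),ray(s,q,.001)[0,:2],ray(s,q,.077)[0,:2]) for q in quad(r["region"])[1]])
for n in ["scene","side"]:
    s=shot(n); hsv=cv2.cvtColor(s["img"],cv2.COLOR_BGR2HSV)
    m=((hsv[...,0]<6)|(hsv[...,0]>174))&(hsv[...,1]>200)&(hsv[...,2]>60)
    m=cv2.morphologyEx(m.astype(np.uint8),cv2.MORPH_CLOSE,np.ones((3,3))); n_,l,st,_=cv2.connectedComponentsWithStats(m)
    m[:]=0
    c={"scene":(262,307),"side":(353,205)}[n]; k=l[c[1]-25:c[1]+25,c[0]-25:c[0]+25]; k=np.bincount(k[k>0]).argmax(); m=(l==k)
    q=quad(m)[1]; print(n,m.sum(),[(a.tolist(),ray(s,a,0.045)[0,:2],ray(s,a,0)[0,:2]) for a in q])
    cv2.imwrite(f"pics/{n}1.png",s["img"])
E
```

```text
[[ 1.      0.0017  0.0014  0.5004]
 [ 0.0017 -1.     -0.0008 -0.3986]
 [ 0.0014  0.0009 -1.      0.3263]
 [ 0.      0.      0.      1.    ]]
[[ 0.0034 -0.9728 -0.2315  0.567 ]
 [-1.     -0.0033 -0.0008 -0.3975]
 [ 0.      0.2315 -0.9728  0.5255]
 [ 0.      0.      0.      1.    ]] [[416.028    0.     320.1772]
 [  0.     416.028  242.7082]
 [  0.       0.       1.    ]]
0.57 [322.1, 101.1, 49.8, 151.5] [([368, 107], array([ 0.6101, -0.4549]), array([ 0.6039, -0.4466])), ([341, 248], array([ 0.4352, -0.425 ]), array([ 0.4543, -0.421 ])), ([329, 251], array([ 0.4311, -0.4095]), array([ 0.4508, -0.4077])), ([330, 104], array([ 0.6134, -0.4091]), array([ 0.6067, -0.4075]))]
0.26 [0.0, 51.1, 232.4, 47.4] [([230, 62], array([ 0.66  , -0.2913]), array([ 0.6465, -0.3067])), ([0, 99], array([ 0.6177, -0.0139]), array([ 0.6104, -0.0695])), ([0, 78], array([ 0.6414, -0.0181]), array([ 0.6306, -0.0731]))]
scene 2183 [([309, 292], array([ 0.6285, -0.0756]), array([ 0.604 , -0.0478])), ([253, 363], array([ 0.6728, -0.3175]), array([ 0.65  , -0.2994])), ([207, 336], array([ 0.5382, -0.3373]), array([ 0.51, -0.32])), ([249, 283], array([ 0.4938, -0.156 ]), array([ 0.4639, -0.1314]))]
side 3318 [([338, 172], array([ 0.6419, -0.2933]), array([ 0.6643, -0.3663])), ([385, 178], array([ 0.5067, -0.3101]), array([ 0.52  , -0.3843])), ([373, 240], array([ 0.467, -0.027]), array([ 0.4776, -0.082 ])), ([318, 232], array([ 0.5984, -0.0092]), array([ 0.6179, -0.063 ]))]
```

View pics/w1.png

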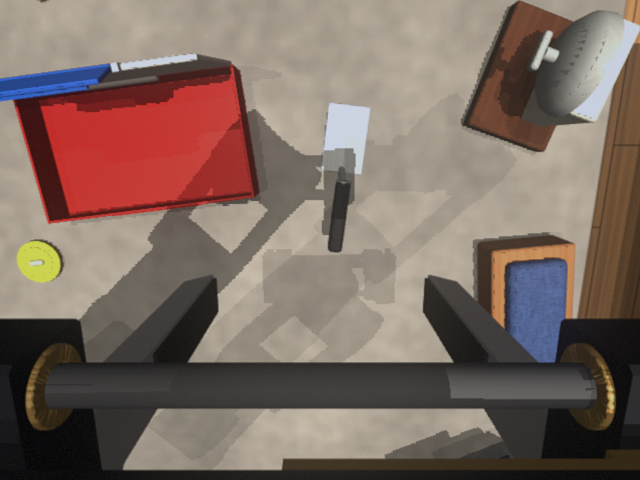

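Wrist view: the server handle runs from (343,180) to (336,250), with blade corners at (330,104), (370,107), (362,172) and (323,170). The container's near rim runs from (48,222) to (257,193), and its far-right corner is at (233,66).

```bash
python3 - <<'E'
from h import *
np.set_printoptions(precision=4,suppress=True)
s=shot("wrist")
print("handle",ray(s,[[343.5,181],[336,251]],.077))
m=cv2.imread("pics/w1.png"); g=cv2.cvtColor(m,cv2.COLOR_BGR2GRAY)
r=m[95:190,300:400].astype(int)
b=((r.min(2)>165)&(abs(r[...,0]-r[...,2])<40)).astype(np.uint8)
rect=cv2.minAreaRect(np.argwhere(b)[:,::-1].astype(np.float32)); print(b.sum(),rect)
print("blade tip",ray(s,[[330,103],[370,107]],.002))
print("cont",ray(s,[[48,222],[257,193],[233,66],[17,100]],.045))
E
python3 - <<'E'
import cv2
m=cv2.imread("pics/w1.png")[60:270,0:400]; cv2.imwrite("pics/w1c.png",cv2.resize(m,(800,420),interpolation=cv2.INTER_NEAREST))
E
```

```text
handle [[ 0.5282 -0.4229  0.077 ]
 [ 0.4508 -0.4158  0.077 ]]
2045 ((45.20769500732422, 43.338462829589844), (42.171810150146484, 68.5912094116211), 7.125016689300537)
blade tip [[ 0.6143 -0.4094  0.002 ]
 [ 0.6099 -0.4575  0.002 ]]
cont [[ 0.4765 -0.0789  0.045 ]
 [ 0.5113 -0.3251  0.045 ]
 [ 0.648  -0.3036  0.045 ]
 [ 0.6124 -0.0651  0.045 ]]
```

View pics/w1c.png

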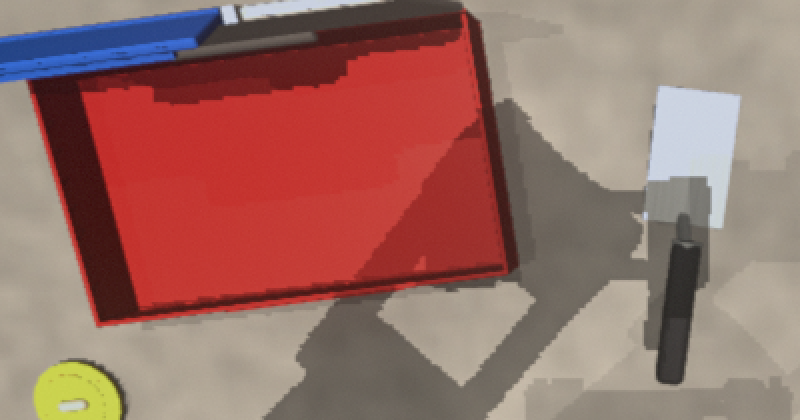

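>>> servo_tool(commands=[0.0135,0.0245,0.04,0,0,5.2,0.08,0.0135,0.0245,0.09,0,0,5.2,0.07,0.0135,0.0245,0.14,0,0,5.2,0.06,0.0135,0.0245,0.19,0,0,5.2,0.06,0.0135,0.0245,0.22,0,0,5.2,0.06,0.0135,0.0245,0.245,0,0,5.2,0.06,0.0135,0.0245,0.266,0,0,5.2,0.06,0.0135,0.0245,0.266,0,0,5.2,0.06])

```text
time: 4.47
tool_pos: [0.5124, -0.423, 0.0567]
ee_rot: [-3.139, 0.004, -0.09]
wrist_force: [-0.1, 0.1, 0.4]
width: 0.0603
finger_force: 0.0
```

```bash
python3 - <<'E'
from h import *
s=shot("wrist"); cv2.imwrite("pics/w2.png",s["img"]); 
E
```

```text
(no output)
```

View pics/w2.png

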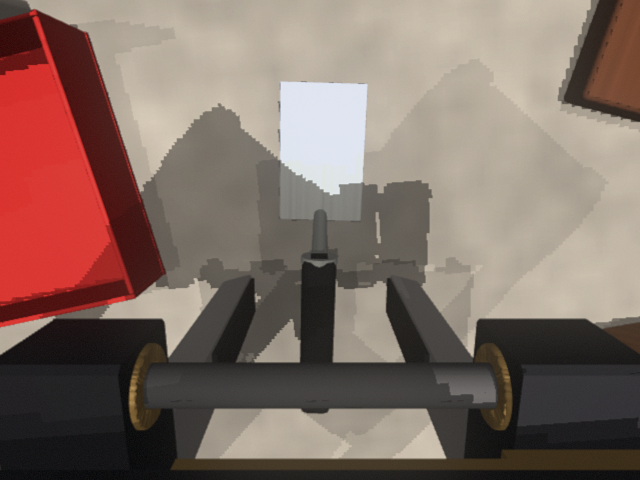

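The handle is centred between the fingers (column about 319) and aligned with them, and the blade is at (280–367, 82–220). Closing now.

>>> servo_tool(commands=[0,0,0,0,0,0,0.04,0,0,0,0,0,0,0.02,0,0,0,0,0,0,0.0,0,0,0,0,0,0,0.0,0,0,0,0,0,0,0.0,0,0,0,0,0,0,0.0])

```text
time: 5.28
tool_pos: [0.5135, -0.4245, 0.059]
ee_rot: [-3.141, 0.0, -0.091]
wrist_force: [-0.9, -0.1, 0.3]
width: 0.0035
finger_force: 0.0
```

```bash
python3 - <<'E'
from h import *
np.set_printoptions(precision=4,suppress=True)
o=robot.get_obs(); print(o["tool_pos"],o["ee_rot"],o["wrist_force"],o["wrist_torque"],o["width"],o["finger_force"])
s=shot("wrist"); m=s["img"].astype(int)[60:230,240:400]
b=((m.min(2)>150)&(abs(m[...,0]-m[...,1])<25)&(m[...,0]>=m[...,2]-3))
print(quad(b)[1]+[240,60])
s=shot("side")
for n in("biscuit1",):
  for r in spotter.trace(n,s): ys,xs=np.nonzero(r["region"]); print(r["conf"],xs.mean(),ys.mean(),ray(s,[xs.mean(),ys.mean()],.009))
for r in spotter.trace("sheet",s)[:1]:
  q=quad(r["region"])[1]; print(q,ray(s,q,.003))
E
```

```text
[ 0.5135 -0.4245  0.059 ] [-3.1415  0.     -0.0907] [-0.8667 -0.0622  0.2875] [0.0937 0.1282 0.0202] 0.0034647844672072554 0.0
[[278  85]
 [363  87]
 [357 194]
 [278 163]]
0.9 406.8444976076555 293.00956937799043 [[0.3603 0.0791 0.009 ]]
0.8 393.02768166089965 256.4083044982699 [[ 0.4152 -0.0281  0.009 ]]
0.69 297.82702702702704 270.37297297297295 [[0.6078 0.097  0.009 ]]
0.67 275.58859470468434 312.20570264765786 [[0.6028 0.2295 0.009 ]]
0.56 260.7560073937153 336.7985212569316 [[0.6035 0.2973 0.009 ]]
[[278 257]
 [366 270]
 [342 374]
 [236 350]] [[0.6721 0.0649 0.003 ]
 [0.4639 0.0339 0.003 ]
 [0.4305 0.3171 0.003 ]
 [0.6363 0.3382 0.003 ]]
```

```bash
python3 - <<'E'
from h import *
a=shot("wrist")["img"]; b=shot("side")["img"][100:240,300:460]
print(robot.get_obs()["width"])
cv2.imwrite("pics/c3.png",np.hstack([cv2.resize(a,(400,300)),cv2.resize(b,(343,300))]))
E
```

```text
0.000609330678008932
```

View pics/c3.png

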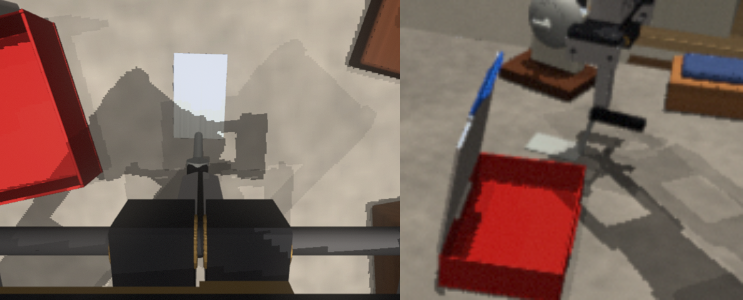

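```bash
python3 - <<'E'
from h import *
a=shot("wrist")["img"][190:430,200:440]; b=shot("side")["img"][120:190,360:430]
cv2.imwrite("pics/c4.png",np.hstack([cv2.resize(a,(400,400)),cv2.resize(b,(400,400))]))
s=shot("side"); o=robot.get_obs(); T=pose()
print(proj(s,[T[:3,3]+[0,0,-.011],T[:3,3]+[0,0,.008], T[:3,3]+[0,0,-.059]]))
E
```

```text
[[391.84452257 158.24885633]
 [392.55564395 152.62652524]
 [390.10247555 172.02198336]]
```

View pics/c4.png

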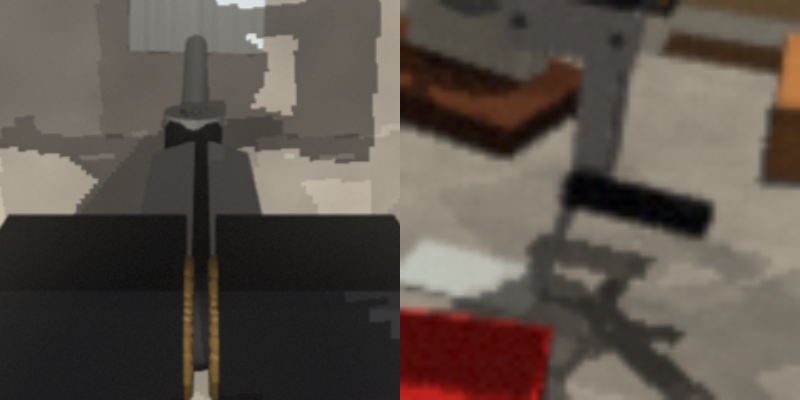

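The closed fingers sit above the handle: both cameras put the fingertips about 25 mm higher than I assumed. I'll open, lower 25 mm and look again.

>>> servo_tool(commands=[0,0,0,0,0,0,0.06,0,0,0,0,0,0,0.06,0,0,0,0,0,0,0.06,0,0,0.005,0,0,0,0.06,0,0,0.01,0,0,0,0.06,0,0,0.015,0,0,0,0.06,0,0,0.02,0,0,0,0.06,0,0,0.025,0,0,0,0.06,0,0,0.025,0,0,0,0.06,0,0,0.025,0,0,0,0.06])

```text
time: 6.98
tool_pos: [0.5136, -0.4246, 0.0343]
ee_rot: [3.141, -0.0, -0.091]
wrist_force: [0.8, -0.1, -0.4]
width: 0.0601
finger_force: 0.0
```

```bash
python3 - <<'E'
from h import *
a=shot("wrist")["img"]; s=shot("side");b=s["img"][120:190,360:430]
cv2.imwrite("pics/c5.png",np.hstack([cv2.resize(a,(400,400)),cv2.resize(b,(400,400))]))
T=pose(); print(robot.tips_ahead,T[:3,3],robot.get_obs()["width"],robot.get_obs()["wrist_force"])
print(proj(s,[T[:3,3]+[0,.03,-.011],T[:3,3]+[0,-.03,-.011]]))
E
```

```text
0.011 [ 0.51369102 -0.42468884  0.03447176] 0.06005032435121734 [-0.43368633 -0.79803223 -0.45428906]
[[388.64603993 170.00493915]
 [393.08932746 160.84866994]]
```

View pics/c5.png

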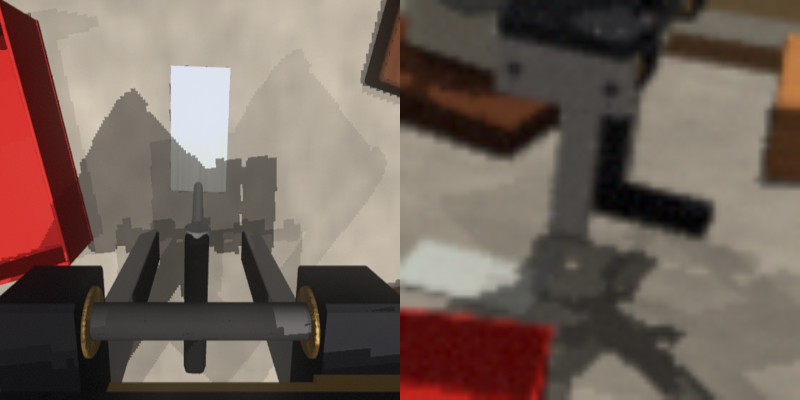

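>>> servo_tool(commands=[0,0,0,0,0,0,0.04,0,0,0,0,0,0,0.02,0,0,0,0,0,0,0.0,0,0,0,0,0,0,0.0,0,0,0,0,0,0,0.0,0,0,0,0,0,0,0.0])

```text
time: 7.82
tool_pos: [0.5135, -0.4245, 0.0341]
ee_rot: [-3.142, -0.0, -0.091]
wrist_force: [-0.1, -0.2, -0.0]
width: 0.016
finger_force: 30.0
```

The handle is held firmly (16 mm, 30 N), with the TCP 34 mm above the blade's underside. Next, a planning helper working in blade coordinates, then a move to look at the sheet.

```bash
cat > plan.py <<'E'
# plan: waypoints (x,y,z,yaw_deg,pitch_deg,step_mm) in blade (off) or tcp coords -> rows per call, rounded
from h import *
import json,sys
OFF=np.array([.060,.001,.0341])
def P(w,off):
    Rm=R.from_euler('ZYX',[w[3],w[4],180],degrees=True); return Rm,np.array(w[:3])-Rm.apply(off)
def plan(ws,start=None,grip=0.0,off=OFF,amax=0.9,ease=True):
    o=robot.get_obs()
    if start is None: cR,cp=R.from_euler('xyz',o['ee_rot']),np.array(o['tool_pos'])
    else: cR,cp=P(start,off)
    seq=[];r0,p0=cR,cp
    for w in ws:
        r1,p1=P(w,off); d=np.linalg.norm(p1-p0); dr=(r0.inv()*r1)
        n=max(1,int(np.ceil(max(d*1000/w[5],np.degrees(dr.magnitude())/(w[6] if len(w)>6 else 8)))))
        for i in range(1,n+1):
            t=i/n; 
            seq.append((p0+(p1-p0)*t,r0*R.from_rotvec(dr.as_rotvec()*t)))
        r0,p0=r1,p1
    if ease:
        pp=np.array([cp]*2+[s[0] for s in seq]+[seq[-1][0]]*2)   # smooth corners
        seq=[(pp[i:i+3].mean(0),seq[min(i,len(seq)-1)][1]) for i in range(len(seq)+2)]
        seq[-1]=(p0,r0)
    for k in range(0,len(seq),10):
        rows=[]
        for p,r in seq[k:k+10]:
            rows+=[*np.round(cR.inv().apply(p-cp),4).tolist(),*np.round((cR.inv()*r).as_rotvec(degrees=True),1).tolist(),grip]
        print(len(rows)//7,json.dumps([x+0.0 for x in rows]).replace('-0.0,','0,').replace('0.0,','0,')); cp,cR=seq[min(k+9,len(seq)-1)]
E
python3 - <<'E'
from plan import *
# blade waypoints
plan([(.573,-.43,.09,-5.2,0,40),(.50,-.38,.11,0,0,45),(.47,0,.11,7.2,0,45),(.475,.19,.11,7.2,0,45)])
E
```

```text
10 [0, -0.0001, -0.01, 0, 0, 0, 0, -0.0001, -0.0003, -0.03, 0, 0, 0, 0, -0.0002, -0.0006, -0.06, 0, 0, 0, 0, -0.0131, -0.0071, -0.0833, 0, 0, -2.6, 0, -0.0388, -0.0198, -0.1, 0, 0, -5.2, 0, -0.0668, -0.046, -0.1067, 0, 0, -6.0, 0, -0.0844, -0.0795, -0.11, 0, 0, -6.8, 0, -0.0914, -0.1205, -0.11, 0, 0, -7.6, 0, -0.0984, -0.1614, -0.11, 0, 0, -8.4, 0, -0.1055, -0.2023, -0.11, 0, 0, -9.2, 0.0]
10 [-0.0004, -0.0415, 0, 0, 0, -0.8, 0, -0.0008, -0.083, 0, 0, 0, -1.6, 0, -0.0012, -0.1245, 0, 0, 0, -2.4, 0, -0.0016, -0.1661, 0, 0, 0, -3.2, 0, -0.0006, -0.2063, 0, 0, 0, -3.2, 0, 0.0016, -0.2454, 0, 0, 0, -3.2, 0, 0.0053, -0.2832, 0, 0, 0, -3.2, 0, 0.0089, -0.3211, 0, 0, 0, -3.2, 0, 0.0126, -0.3589, 0, 0, 0, -3.2, 0, 0.015, -0.3841, 0, 0, 0, -3.2, 0.0]
1 [0.0019, -0.0125, 0, 0, 0, 0, 0.0]
```

>>> servo_tool(commands=[0,0,-0.01,0,0,0,0,0,0,-0.03,0,0,0,0,0,-0.001,-0.06,0,0,0,0,-0.013,-0.007,-0.083,0,0,-2.6,0,-0.039,-0.02,-0.1,0,0,-5.2,0,-0.067,-0.046,-0.107,0,0,-6,0,-0.084,-0.08,-0.11,0,0,-6.8,0,-0.091,-0.12,-0.11,0,0,-7.6,0,-0.098,-0.161,-0.11,0,0,-8.4,0,-0.106,-0.202,-0.11,0,0,-9.2,0])

```text
time: 9.07
tool_pos: [0.4265, -0.2128, 0.1462]
ee_rot: [3.14, -0.003, 0.07]
wrist_force: [0.4, -0.7, -0.3]
width: 0.016
finger_force: 30.0
```

>>> servo_tool(commands=[0,-0.042,0,0,0,-0.8,0,-0.001,-0.083,0,0,0,-1.6,0,-0.001,-0.125,0,0,0,-2.4,0,-0.002,-0.166,0,0,0,-3.2,0,-0.001,-0.206,0,0,0,-3.2,0,0.002,-0.245,0,0,0,-3.2,0,0.005,-0.283,0,0,0,-3.2,0,0.009,-0.321,0,0,0,-3.2,0,0.013,-0.36,0,0,0,-3.2,0,0.017,-0.395,0,0,0,-3.2,0])

```text
time: 10.32
tool_pos: [0.4161, 0.1831, 0.1462]
ee_rot: [-3.141, -0.003, 0.126]
wrist_force: [1.5, 0.1, -1.5]
width: 0.0157
finger_force: 30.0
```

>>> servo_tool(commands=[0,0,0,0,0,0,0,0,0,0,0,0,0,0])

```text
time: 10.58
tool_pos: [0.416, 0.1811, 0.1452]
ee_rot: [3.141, -0.002, 0.126]
wrist_force: [-0.1, 0.4, -2.2]
width: 0.0158
finger_force: 30.0
```

```bash
python3 - <<'E'
from h import *
np.set_printoptions(precision=4,suppress=True)
o=robot.get_obs(); print(o["tool_pos"],o["ee_rot"],o["wrist_force"],o["wrist_torque"],o["width"])
s=shot("wrist"); cv2.imwrite("pics/w6.png",s["img"])
for t,z in [("biscuit1",.009),("sheet",.003)]:
  for r in spotter.trace(t,s):
    ys,xs=np.nonzero(r["region"]); b=r["box"]; print(t,round(r["conf"],2),b,xs.mean(),ys.mean(),ray(s,[xs.mean(),ys.mean()],z)[0,:2])
    if t=="sheet":
      q=quad(r["region"])[1]; print(q.tolist(),ray(s,q,z)[:,:2])
E
```

```text
[0.416  0.1811 0.1452] [ 3.1411 -0.0017  0.1258] [-0.1113  0.3919 -2.1534] [ 0.0217  0.0986 -0.0007] 0.015784580355959525
biscuit1 0.69 [437.1, 0.0, 70.3, 24.7] 469.44611528822054 9.347535505430242 [0.5907 0.0945]
biscuit1 0.64 [401.3, 273.1, 66.2, 47.4] 435.11423149905124 296.92675521821633 [0.3682 0.0769]
biscuit1 0.57 [274.5, 0.0, 31.8, 6.4] 289.52884615384613 1.4423076923076923 [0.5792 0.2255]
sheet 0.74 [141.9, 0.1, 379.3, 191.9] 329.79399951101954 87.87277775837379 [0.5248 0.1885]
[[520, 0], [498, 192], [158, 188], [142, 0]] [[0.6036 0.0569]
 [0.4624 0.0411]
 [0.4303 0.3177]
 [0.568  0.3346]]
sheet 0.33 [55.3, 143.6, 38.0, 79.3] 73.71713147410358 188.76892430278883 [0.4209 0.386 ]
[[61, 144], [73, 151], [92, 214], [78, 221], [63, 208]] [[0.4555 0.3958]
 [0.4512 0.3863]
 [0.4017 0.3712]
 [0.3943 0.3827]
 [0.4037 0.395 ]]
```

View pics/w6.png

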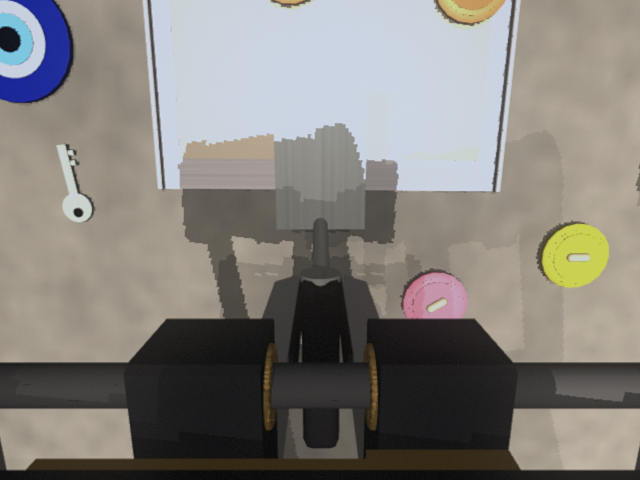

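Wrist view: the sheet's near edge runs from (158,188) to (498,192), and the biscuits at the top are cut off at (470,9) and (290,2). I'll raise and move forward for a full view.

```bash
python3 - <<'E'
from plan import *
plan([(.56,.195,.21,6.7,0,35)])
E
```

```text
6 [0.0071, 0.0002, -0.0083, 0, 0, 0.1, 0, 0.0212, 0.0005, -0.0249, 0, 0, 0.2, 0, 0.0424, 0.001, -0.0497, 0, 0, 0.3, 0, 0.0637, 0.0016, -0.0746, 0, 0, 0.4, 0, 0.0778, 0.0019, -0.0912, 0, 0, 0.4, 0, 0.0849, 0.0021, -0.0995, 0, 0, 0.4, 0.0]
```

>>> servo_tool(commands=[0.007,0,-0.008,0,0,0.1,0,0.021,0,-0.025,0,0,0.2,0,0.042,0.001,-0.05,0,0,0.3,0,0.064,0.001,-0.075,0,0,0.4,0,0.078,0.002,-0.091,0,0,0.4,0,0.085,0.002,-0.1,0,0,0.5,0,0.085,0.002,-0.1,0,0,0.5,0,0.085,0.002,-0.1,0,0,0.5,0])

```text
time: 11.72
tool_pos: [0.4996, 0.19, 0.2433]
ee_rot: [3.141, 0.002, 0.117]
wrist_force: [0.2, 0.5, -0.1]
width: 0.0157
finger_force: 30.0
```

```bash
cat > look.py <<'E'
from h import *
np.set_printoptions(precision=4,suppress=True)
YAW=.117; SO=np.array([.5258,.1888])
def sf(p): 
    d=np.asarray(p)[...,:2]-SO; c,s_=np.cos(YAW),np.sin(YAW); return np.stack([d[...,0]*c+d[...,1]*s_,-d[...,0]*s_+d[...,1]*c],-1)
def look(n="wrist",save=None):
    s=shot(n)
    if save: cv2.imwrite(save,s["img"])
    for r in spotter.trace("biscuit1",s):
        ys,xs=np.nonzero(r["region"]); c=(xs.mean(),ys.mean()); p=ray(s,c,.010)[0]; h=np.median(s["img"][r["region"]],0)
        print(round(r["conf"],2),np.round(r["box"]),np.round(c),p[:2],"sheet",sf(p)*1000//1,h)
    return s
if __name__=="__main__":
    import sys; print(pose()[:3,3]); s=look("wrist",sys.argv[1])
    for r in spotter.trace("sheet",s)[:1]:
        q=quad(r["region"])[1]; p=ray(s,q,.003); print(q.tolist(),p[:,:2],sf(p)*1000//1)
    look("side")
E
python3 look.py pics/w7.png
```

```text
[0.4996 0.19   0.2433]
0.97 [403.  79.  53.  61.] [428. 110.] [0.6097 0.0965] sheet [  72. -102.] [108. 164. 194.]
0.97 [195.  65.  61.  58.] [226.  90.] [0.605  0.2967] sheet [91. 97.] [103. 160. 193.]
0.87 [268.  67.  47.  45.] [288.  80.] [0.6213 0.2376] sheet [100.  37.] [114. 171. 194.]
0.6 [484. 278.  56.  50.] [511. 302.] [ 0.4206 -0.0311] sheet [-131. -207.] [ 79. 202. 194.]
0.46 [395. 317.  22.   2.] [407. 317.] [0.3897 0.0804] sheet [-148.  -92.] [ 87.   76.  107.5]
[[469, 48], [451, 257], [199, 256], [184, 48]] [[0.6724 0.0654]
 [0.4622 0.0423]
 [0.4306 0.3164]
 [0.6396 0.3416]] [[ 131. -140.]
 [ -81. -139.]
 [ -80.  137.]
 [ 130.  138.]]
0.8 [264. 300.  25.  22.] [276. 312.] [0.6023 0.2286] sheet [80. 30.] [ 51. 106. 137.]
0.8 [393. 285.  24.  18.] [406. 293.] [0.3611 0.0803] sheet [-177.  -89.] [152. 128. 181.]
0.7 [246. 324.  32.  26.] [261. 337.] [0.6028 0.2977] sheet [89. 99.] [ 65. 124. 181.]
0.67 [284. 263.  29.  15.] [298. 271.] [0.6073 0.0987] sheet [  70. -100.] [ 64.5 121.  181. ]
0.62 [385. 251.  22.  15.] [393. 256.] [ 0.4152 -0.0276] sheet [-136. -202.] [ 42. 186. 182.]
```

View pics/w7.png

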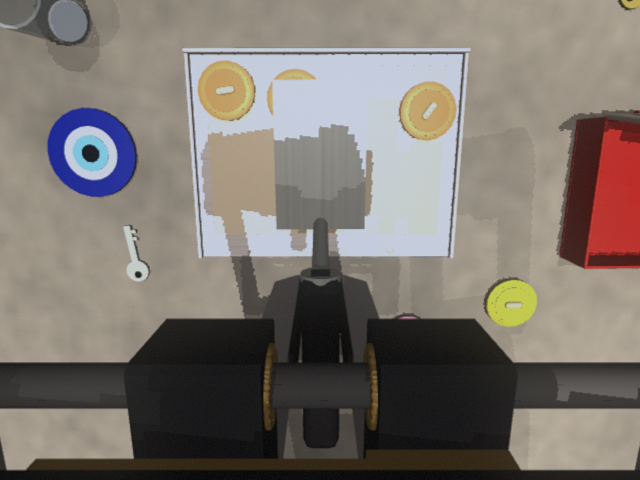

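The sheet frame fits to about 2 mm. Biscuits are at A (72,−101), B (80,30) and C (91,98) in sheet mm, and the blade tip shows at row 80. Scooping A first.

```bash
sed -i 's/OFF=.*/OFF=np.array([.059,-.0005,.0341])/' plan.py; cat >> plan.py <<'E'
def fr(o,yaw):
    c,s=np.cos(yaw),np.sin(yaw)
    return lambda x,y,z,p=0,step=20,*a:(o[0]+(x*c-y*s)/1000,o[1]+(x*s+y*c)/1000,z,np.degrees(yaw),p,step,*a)
S=fr((.5258,.1888),.117); C=fr((.565,-.191),.138)
E
python3 - <<'E'
from plan import *
plan([S(-15,-101,.06,2,45),S(-15,-101,.015,2,22),S(-12,-101,.006,2,8)])
E
```

```text
10 [-0.0031, 0.0071, 0.0098, 0, -0.4, 0, 0, -0.0094, 0.0212, 0.0295, 0, -0.8, 0, 0, -0.0188, 0.0423, 0.0591, 0, -1.2, 0, 0, -0.0282, 0.0635, 0.0886, 0, -1.6, 0, 0, -0.0376, 0.0847, 0.1181, 0, -2.0, 0, 0, -0.0438, 0.0988, 0.1428, 0, -2.0, 0, 0, -0.047, 0.1059, 0.1626, 0, -2.0, 0, 0, -0.0469, 0.1059, 0.1776, 0, -2.0, 0, 0, -0.0464, 0.1059, 0.1891, 0, -2.0, 0, 0, -0.0454, 0.1059, 0.1971, 0, -2.0, 0, 0.0]
2 [0.0011, 0, 0.003, 0, 0, 0, 0, 0.0017, 0, 0.0044, 0, 0, 0, 0.0]
```

>>> servo_tool(commands=[-0.003,0.007,0.01,0,-0.4,0,0,-0.009,0.021,0.03,0,-0.8,0,0,-0.019,0.042,0.059,0,-1.2,0,0,-0.028,0.064,0.089,0,-1.6,0,0,-0.038,0.085,0.118,0,-2.0,0,0,-0.044,0.099,0.143,0,-2.0,0,0,-0.047,0.106,0.163,0,-2.0,0,0,-0.047,0.106,0.178,0,-2.0,0,0,-0.046,0.106,0.189,0,-2.0,0,0,-0.045,0.106,0.197,0,-2.0,0,0])

```text
time: 13.22
tool_pos: [0.4682, 0.08, 0.0467]
ee_rot: [-3.142, 0.035, 0.117]
wrist_force: [-0.1, -0.2, -0.9]
width: 0.0156
finger_force: 30.0
```

>>> servo_tool(commands=[0.001,0,0.002,0,0,0,0,0.002,0,0.004,0,0,0,0,0.002,0,0.004,0,0,0,0,0.002,0,0.004,0,0,0,0])

```text
time: 13.72
tool_pos: [0.47, 0.0799, 0.0434]
ee_rot: [3.142, 0.034, 0.117]
wrist_force: [-0.1, 1.0, -1.1]
width: 0.0156
finger_force: 30.0
```

>>> servo_tool(commands=[0,0,0.001,0,0,0,0,0,0,0.001,0,0,0,0])

```text
time: 13.98
tool_pos: [0.4697, 0.0798, 0.042]
ee_rot: [-3.142, 0.035, 0.117]
wrist_force: [-0.1, -0.1, -0.3]
width: 0.0157
finger_force: 30.0
```

>>> servo_tool(commands=[0,0,0.001,0,0,0,0,0,0,0.001,0,0,0,0])

```text
time: 14.22
tool_pos: [0.4696, 0.0798, 0.0409]
ee_rot: [-3.142, 0.035, 0.117]
wrist_force: [-0.2, -0.8, -0.2]
width: 0.0157
finger_force: 30.0
```

>>> servo_tool(commands=[0,0,0.001,0,0,0,0,0,0,0.001,0,0,0,0])

```text
time: 14.48
tool_pos: [0.4699, 0.0798, 0.0403]
ee_rot: [3.142, 0.034, 0.117]
wrist_force: [-0.9, -0.8, 0.0]
width: 0.0155
finger_force: 30.0
```

>>> servo_tool(commands=[0,0,0.001,0,0,0,0,0,0,0.001,0,0,0,0])

```text
time: 14.72
tool_pos: [0.4701, 0.0799, 0.0396]
ee_rot: [3.142, 0.034, 0.117]
wrist_force: [-0.5, -0.2, 2.7]
width: 0.0157
finger_force: 30.0
```

>>> servo_tool(commands=[0,0,0.001,0,0,0,0,0,0,0.001,0,0,0,0])

```text
time: 14.98
tool_pos: [0.4698, 0.0799, 0.0383]
ee_rot: [-3.142, 0.034, 0.117]
wrist_force: [-1.1, 0.4, 2.9]
width: 0.016
finger_force: 30.0
```

>>> servo_tool(commands=[0.008,0,0,0,0,0,0,0.016,0,-0.0005,0,0,0,0,0.024,0,-0.001,0,0,0,0,0.032,0,-0.001,0,0,0,0,0.04,0,-0.0015,0,0,0,0,0.048,0,-0.0015,0,0,0,0,0.054,0,-0.002,0,0,0,0,0.06,0,-0.002,0,0,0,0,0.066,0,-0.0025,0,0,0,0,0.072,0,-0.0025,0,0,0,0])

```text
time: 16.23
tool_pos: [0.5414, 0.0883, 0.038]
ee_rot: [3.142, 0.035, 0.117]
wrist_force: [-0.6, 0.2, 3.9]
width: 0.0156
finger_force: 30.0
```

```bash
python3 look.py pics/w8.png
```

```text
[0.5414 0.0883 0.038 ]
0.82 [ 10.  56. 115. 114.] [ 68. 114.] [0.6059 0.2281] sheet [84. 29.] [ 90. 148. 204.]
0.76 [508. 432.  19.  34.] [517. 449.] [ 0.4307 -0.0526] sheet [-123. -229.] [ 77. 209. 201.]
[[398, 18], [382, 318], [0, 361], [0, 15]] [[0.6721 0.0654]
 [0.5084 0.0474]
 [0.4509 0.2807]
 [0.6498 0.264 ]] [[ 130. -140.]
 [ -34. -139.]
 [ -64.   99.]
 [ 131.   60.]]
0.8 [248. 323.  30.  25.] [261. 337.] [0.6031 0.2977] sheet [89. 99.] [ 68. 132. 192.]
0.78 [271. 262.  29.  16.] [286. 268.] [0.6348 0.1001] sheet [  97. -101.] [ 57. 120. 190.]
0.68 [392. 285.  28.  18.] [407. 293.] [0.3604 0.0806] sheet [-177.  -89.] [ 94.  80. 152.]
0.66 [264. 300.  28.  22.] [275. 312.] [0.603  0.2303] sheet [81. 32.] [ 65. 128. 192.]
```

View pics/w8.png

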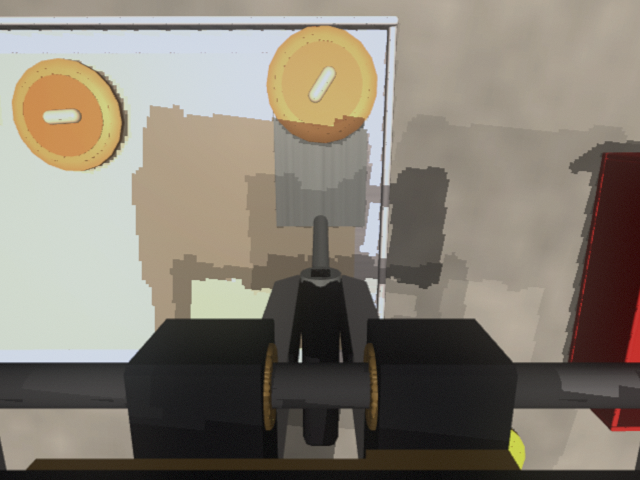

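Biscuit A is against the far rim at (322,84), and the blade tip is entering under it. Continuing 22 mm, then lifting nose-up.

>>> servo_tool(commands=[0.005,0,0,0,0,0,0,0.01,0,-0.0005,0,0,0,0,0.015,0,-0.0005,0,0,0,0,0.019,0,-0.0005,0,0,0,0,0.023,0,-0.001,0,0,0,0,0.023,0,-0.001,0,0,0,0])

```text
time: 17.23
tool_pos: [0.5632, 0.0908, 0.0382]
ee_rot: [3.142, 0.037, 0.117]
wrist_force: [-4.0, 0.5, 4.6]
width: 0.0157
finger_force: 30.0
```

```bash
python3 - <<'E'
from plan import *
# OFF check and lift plan from current
o=robot.get_obs(); T=pose(); b=T[:3,3]+T[:3,:3]@OFF
from look import sf
print(sf(b),b,o["wrist_force"])
plan([S(82,-101,.006,-3,4,1.5),S(80,-101,.030,-4,5,2),S(78,-101,.06,-4,10)],ease=False)
E
```

```text
[ 0.0834 -0.1012] [0.6205 0.098  0.002 ] [-4.0379  0.4731  4.5882]
10 [-0.0011, 0, 0.0004, 0, 1.3, 0, 0, -0.0022, -0.0001, 0.0007, 0, 2.6, 0, 0, -0.0033, -0.0001, 0.0011, 0, 3.9, 0, 0, -0.0044, -0.0002, 0.0014, 0, 5.1, 0, 0, -0.0051, -0.0002, -0.0031, 0, 5.3, 0, 0, -0.0057, -0.0002, -0.0077, 0, 5.5, 0, 0, -0.0064, -0.0002, -0.0123, 0, 5.7, 0, 0, -0.0071, -0.0002, -0.0168, 0, 5.9, 0, 0, -0.0078, -0.0002, -0.0214, 0, 6.1, 0, 0, -0.0086, -0.0002, -0.0289, 0, 6.1, 0, 0.0]
3 [0, 0, -0.0075, 0, 0, 0, 0, 0, 0, -0.015, 0, 0, 0, 0, 0.0001, 0, -0.0225, 0, 0, 0, 0.0]
```

>>> servo_tool(commands=[-0.001,0,0.0005,0,1.3,0,0,-0.002,0,0.0005,0,2.6,0,0,-0.003,0,0.001,0,3.9,0,0,-0.0045,0,0.001,0,5.1,0,0,-0.005,0,-0.003,0,5.3,0,0,-0.006,0,-0.008,0,5.5,0,0,-0.0065,0,-0.013,0,5.7,0,0,-0.007,0,-0.018,0,5.9,0,0,-0.008,0,-0.024,0,6.1,0,0,-0.0085,0,-0.03,0,6.1,0,0])

```text
time: 18.48
tool_pos: [0.5566, 0.09, 0.069]
ee_rot: [3.142, -0.072, 0.117]
wrist_force: [-0.1, 1.0, -0.8]
width: 0.0159
finger_force: 30.0
```

>>> servo_tool(commands=[0,0,-0.006,0,0,0,0,0,0,-0.013,0,0,0,0,0,0,-0.02,0,0,0,0,0,0,-0.026,0,0,0,0,0,0,-0.03,0,0,0,0,0,0,-0.032,0,0,0,0])

```text
time: 19.23
tool_pos: [0.5544, 0.0898, 0.1007]
ee_rot: [3.142, -0.072, 0.117]
wrist_force: [0.5, 0.2, -1.2]
width: 0.0159
finger_force: 30.0
```

```bash
python3 look.py pics/w9.png; python3 - <<'E'
from plan import *
o=robot.get_obs(); T=pose(); print(T[:3,3],T[:3,3]+T[:3,:3]@OFF,o["ee_rot"])
E
```

```text
[0.5544 0.0898 0.1007]
0.68 [92. 89. 83. 86.] [132. 132.] [0.6196 0.2288] sheet [97. 28.] [ 88. 144. 189.]
0.62 [272.  72. 104. 113.] [322. 130.] [0.6364 0.0995] sheet [  99. -102.] [105. 166. 191.]
0.56 [294. 452.  39.   9.] [312. 455.] [0.3903 0.0776] sheet [-148.  -95.] [55.  50.  90.5]
[[271, 84], [310, 266], [126, 361], [7, 360], [0, 82]] [[0.6634 0.138 ]
 [0.539  0.0966]
 [0.4479 0.2287]
 [0.4378 0.3197]
 [0.6426 0.3239]] [[130. -67.]
 [  2. -94.]
 [-73.  48.]
 [-73. 140.]
 [131. 120.]]
0.91 [275. 237.  28.  16.] [289. 245.] [0.6621 0.0228] sheet [ 116. -181.] [ 65. 125. 185.]
0.91 [248. 324.  28.  24.] [261. 336.] [0.6028 0.2967] sheet [89. 98.] [ 66. 129. 186.]
0.62 [258. 301.  26.  20.] [269. 310.] [0.6186 0.2296] sheet [96. 29.] [ 66. 126. 186.]
0.56 [392. 284.  26.  18.] [406. 293.] [0.3614 0.0807] sheet [-176.  -89.] [ 90.   76.  146.5]
0.51 [382. 249.  21.  16.] [393. 256.] [ 0.4157 -0.0268] sheet [-135. -202.] [ 44. 192. 186.]
0.29 [238. 259. 131. 114.] [309. 314.] [0.5366 0.2103] sheet [13. 20.] [175. 188. 186.]
[0.55414869 0.08977969 0.10011884] [0.61494448 0.09742445 0.07029451] [-3.14154398 -0.07106937  0.11690108]
```

View pics/w9.png

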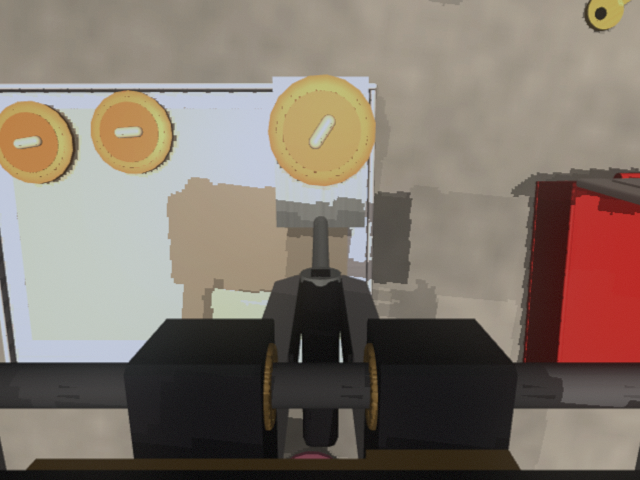

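Biscuit A sits wholly on the blade, centred at (322,130). B was knocked to sheet (96,29). Carrying A to the container.

```bash
cat >> plan.py <<'E'
def tip(F,x,y,z,p,step=10,*a):
    q=np.radians(p); return F(x-40*np.cos(q),y,z+.04*np.sin(q),p,step,*a)
E
python3 - <<'E'
from plan import *
y=75
plan([S(70,-90,.085,-4,12),C(-20,y,.085,-4,16),tip(C,20,y,.03,-2,10,2),tip(C,20,y,.008,0,6,2)])
E
```

```text
10 [-0.0011, -0.0019, -0.0026, 0, 0, 0, 0, -0.0034, -0.0056, -0.0077, 0, -0.1, 0, 0, -0.0078, -0.0044, -0.0129, 0, -0.1, -0.1, 0, -0.0132, 0.0034, -0.0158, 0, -0.1, -0.2, 0, -0.0197, 0.018, -0.0162, 0, -0.1, -0.2, 0, -0.0261, 0.0325, -0.0167, 0, -0.1, -0.3, 0, -0.0325, 0.0471, -0.0171, 0, -0.1, -0.4, 0, -0.039, 0.0617, -0.0176, 0, -0.1, -0.5, 0, -0.0454, 0.0763, -0.0181, 0, -0.1, -0.6, 0, -0.0519, 0.0908, -0.0185, 0, -0.1, -0.6, 0.0]
10 [-0.0066, 0.0145, -0.0005, 0, 0, -0.1, 0, -0.0132, 0.029, -0.0009, 0, 0, -0.2, 0, -0.0198, 0.0435, -0.0014, 0, 0, -0.2, 0, -0.0264, 0.058, -0.0018, 0, 0, -0.3, 0, -0.033, 0.0725, -0.0023, 0, 0, -0.4, 0, -0.0397, 0.087, -0.0028, 0, 0, -0.5, 0, -0.0463, 0.1015, -0.0032, 0, 0, -0.6, 0, -0.0508, 0.1111, -0.0005, 0, -0.3, -0.6, 0, -0.0533, 0.1159, 0.0053, 0, -0.7, -0.6, 0, -0.0538, 0.1159, 0.0144, 0, -1.0, -0.6, 0.0]
9 [-0.0003, 0, 0.009, 0, -0.3, 0, 0, -0.0006, 0, 0.0181, 0, -0.7, 0, 0, -0.0009, 0, 0.0271, 0, -1.0, 0, 0, -0.001, 0, 0.0347, 0, -1.5, 0, 0, -0.0011, 0, 0.0408, 0, -2.0, 0, 0, -0.0011, 0, 0.0455, 0, -2.5, 0, 0, -0.001, 0, 0.0501, 0, -3.0, 0, 0, -0.001, 0, 0.0532, 0, -3.0, 0, 0, -0.001, 0, 0.0547, 0, -3.0, 0, 0.0]
```

>>> servo_tool(commands=[-0.001,-0.002,-0.003,0,0,0,0,-0.003,-0.004,-0.008,0,0,0,0,-0.008,-0.003,-0.013,0,0,-0.1,0,-0.013,0.004,-0.016,0,0,-0.2,0,-0.02,0.018,-0.016,0,0,-0.2,0,-0.026,0.0325,-0.017,0,0,-0.3,0,-0.0325,0.047,-0.017,0,0,-0.4,0,-0.039,0.062,-0.018,0,0,-0.5,0,-0.0455,0.0765,-0.018,0,0,-0.6,0,-0.052,0.091,-0.0185,0,0,-0.6,0])

```text
time: 20.72
tool_pos: [0.5118, -0.0079, 0.1151]
ee_rot: [3.141, -0.072, 0.127]
wrist_force: [0.0, 0.1, -1.0]
width: 0.0155
finger_force: 30.0
```

>>> servo_tool(commands=[-0.0065,0.0145,-0.0005,0,0,-0.1,0,-0.013,0.029,-0.001,0,0,-0.2,0,-0.02,0.0435,-0.001,0,0,-0.2,0,-0.0265,0.058,-0.002,0,0,-0.3,0,-0.033,0.0725,-0.002,0,0,-0.4,0,-0.04,0.087,-0.003,0,0,-0.5,0,-0.0465,0.1015,-0.003,0,0,-0.6,0,-0.051,0.111,-0.0005,0,-0.3,-0.6,0,-0.0535,0.116,0.005,0,-0.7,-0.6,0,-0.054,0.116,0.0145,0,-1.0,-0.6,0])

```text
time: 21.98
tool_pos: [0.4747, -0.1288, 0.0965]
ee_rot: [3.14, -0.054, 0.138]
wrist_force: [0.5, -0.6, -1.2]
width: 0.0158
finger_force: 30.0
```

>>> servo_tool(commands=[0,0,0.009,0,-0.3,0,0,-0.0005,0,0.018,0,-0.7,0,0,-0.001,0,0.027,0,-1.0,0,0,-0.001,0,0.035,0,-1.5,0,0,-0.001,0,0.041,0,-2.0,0,0,-0.001,0,0.0455,0,-2.5,0,0,-0.001,0,0.05,0,-3.0,0,0,-0.001,0,0.053,0,-3.0,0,0,-0.001,0,0.0545,0,-3.0,0,0,-0.001,0,0.0545,0,-3.0,0,0])

```text
time: 23.22
tool_pos: [0.4764, -0.1284, 0.0424]
ee_rot: [3.14, -0.002, 0.138]
wrist_force: [0.0, -0.0, -0.3]
width: 0.0158
finger_force: 30.0
```

```bash
python3 - <<'E'
from plan import *
o=robot.get_obs(); T=pose(); print(T[:3,3],T[:3,3]+T[:3,:3]@OFF,C(-20,75,.008),o["ee_rot"],o["wrist_force"])
s=shot("wrist"); cv2.imwrite("pics/w10.png",s["img"])
plan([tip(C,20,75,.0055,10,4,2),tip(C,20,75,.0055,20,4,1.5),tip(C,20,75,.0055,20,4)]+[tip(C,20,75,.0055,20,4)],start=tip(C,20,75,.008,0),ease=False)
E
```

```text
[ 0.47639551 -0.12841307  0.04244899] [ 0.53483805 -0.11985566  0.00845929] (np.float64(0.534872957597062), np.float64(-0.11946426546087907), 0.008, np.float64(7.906817572805362), 0, 20) [ 3.14013155e+00 -1.88015921e-03  1.37769504e-01] [ 0.01627778 -0.02680683 -0.34537708]
10 [0.0015, 0, -0.0028, 0, -2.0, 0, 0, 0.003, 0, -0.0057, 0, -4.0, 0, 0, 0.0045, 0, -0.0085, 0, -6.0, 0, 0, 0.0059, 0, -0.0113, 0, -8.0, 0, 0, 0.0074, 0, -0.0142, 0, -10, 0, 0, 0.0089, 0, -0.0163, 0, -11.4, 0, 0, 0.0103, 0, -0.0185, 0, -12.9, 0, 0, 0.0118, 0, -0.0207, 0, -14.3, 0, 0, 0.0133, 0, -0.0228, 0, -15.7, 0, 0, 0.0147, 0, -0.025, 0, -17.1, 0, 0.0]
4 [0.0008, 0, -0.0025, 0, -1.4, 0, 0, 0.0015, 0, -0.005, 0, -2.9, 0, 0, 0.0015, 0, -0.005, 0, -2.9, 0, 0, 0.0015, 0, -0.005, 0, -2.9, 0, 0.0]
```

View pics/w10.png

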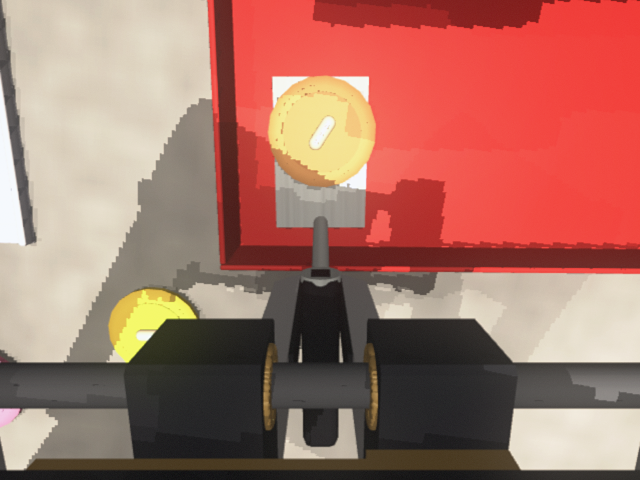

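Biscuit A is on the blade inside the container, centred at (322,132) and clear of the near wall. Tilting to unload. I have one picture view left, so I'll rely on numeric checks from here.

>>> servo_tool(commands=[0.0015,0,-0.003,0,-2.0,0,0,0.003,0,-0.0055,0,-4.0,0,0,0.0045,0,-0.0085,0,-6.0,0,0,0.006,0,-0.0115,0,-8.0,0,0,0.0075,0,-0.014,0,-10,0,0,0.009,0,-0.0165,0,-11.4,0,0,0.0105,0,-0.0185,0,-12.9,0,0,0.012,0,-0.0205,0,-14.3,0,0,0.0135,0,-0.023,0,-15.7,0,0,0.0145,0,-0.025,0,-17.1,0,0])

```text
time: 24.52
tool_pos: [0.4909, -0.1264, 0.0676]
ee_rot: [3.14, 0.298, 0.137]
wrist_force: [0.4, -0.2, -0.8]
width: 0.0156
finger_force: 30.0
```

>>> servo_tool(commands=[0.001,0,-0.0025,0,-1.4,0,0,0.0015,0,-0.005,0,-2.9,0,0,0.0015,0,-0.005,0,-2.9,0,0,0.0015,0,-0.005,0,-2.9,0,0,0.0015,0,-0.005,0,-2.9,0,0])

```text
time: 25.15
tool_pos: [0.4934, -0.126, 0.0719]
ee_rot: [3.14, 0.347, 0.137]
wrist_force: [0.2, 0.1, -1.5]
width: 0.0158
finger_force: 30.0
```

```bash
cat >> look.py <<'E'
def cf(p):
    d=np.asarray(p)[...,:2]-np.array([.565,-.191]); c,s_=np.cos(.138),np.sin(.138); return np.stack([d[...,0]*c+d[...,1]*s_,-d[...,0]*s_+d[...,1]*c],-1)
def lookc():
    from bench import robot
    for n in("wrist","side"):
        s=shot(n)
        for r in spotter.trace("biscuit1",s):
            ys,xs=np.nonzero(r["region"]); c=(xs.mean(),ys.mean()); p=ray(s,c,.010)[0]; 
            print(n,round(r["conf"],2),np.round(r["box"]),"cont",cf(p)*1000//1,"sheet",sf(p)*1000//1,np.median(s["img"][r["region"]],0))
E
python3 -c "
from look import *
lookc()"
python3 - <<'E'
from plan import *
o=robot.get_obs(); print(o["wrist_force"],o["ee_rot"])
s=tip(C,20,75,.0055,20)
plan([tip(C,8,75,.007,30,4,3),tip(C,-5,75,.02,32,8),tip(C,-5,75,.07,20,15,4)],start=s,ease=False)
E
```

```text
wrist 0.82 [140. 257.  81.  64.] cont [-119.  173.] sheet [-128. -211.] [ 87. 205. 237.]
wrist 0.62 [  0. 303.  79.  57.] cont [-160.  287.] sheet [-171.  -98.] [171. 150. 243.]
side 0.75 [393. 283.  26.  17.] cont [-166.  296.] sheet [-178.  -89.] [120. 111. 155.]
side 0.7 [383. 250.  20.  14.] cont [-125.  182.] sheet [-135. -203.] [ 25. 106. 132.]
side 0.64 [256. 299.  27.  22.] cont [109. 410.] sheet [95. 30.] [ 63.5 121.  181. ]
side 0.61 [331. 216.  20.   4.] cont [21. 58.] sheet [  15. -323.] [21. 44. 71.]
side 0.55 [248. 325.  30.  23.] cont [104. 478.] sheet [89. 98.] [ 63. 124. 181.]
[-0.17793753 -0.26711752 -1.09726322] [3.13999184 0.34713735 0.13711518]
10 [-0.0011, 0, -0.0035, 0, -2.5, 0, 0, -0.0022, 0, -0.007, 0, -5.0, 0, 0, -0.0033, 0, -0.0105, 0, -7.5, 0, 0, -0.0044, 0, -0.014, 0, -10, 0, 0, -0.0093, 0, -0.0176, 0, -10.7, 0, 0, -0.0143, 0, -0.0213, 0, -11.3, 0, 0, -0.0192, 0, -0.0249, 0, -12.0, 0, 0, -0.028, 0, -0.034, 0, -8.0, 0, 0, -0.0368, 0, -0.043, 0, -4.0, 0, 0, -0.0456, 0, -0.0521, 0, 0, 0, 0.0]
```

```bash
cat >> look.py <<'E'
def brown(n="wrist",z=.012,pr=True):
    s=shot(n); h=cv2.cvtColor(s["img"],cv2.COLOR_BGR2HSV)
    m=((h[...,0]>=9)&(h[...,0]<=25)&(h[...,1]>80)&(h[...,2]>40)).astype(np.uint8); m=cv2.morphologyEx(m,cv2.MORPH_OPEN,np.ones((3,3)))
    k,l,st,ce=cv2.connectedComponentsWithStats(m)
    for i in range(1,k):
        if st[i,4]>(400 if n=="wrist" else 60):
            p=ray(s,ce[i],z)[0]; c=cf(p)*1000//1
            if abs(c[0])<90 and abs(c[1])<140 or n=="wrist": print(n,st[i].tolist(),ce[i].round(),"cont",c)
E
python3 -c "
from look import *
brown(); brown('side'); brown('scene')"
```

```text
wrist [138, 258, 76, 74, 3640] [176. 291.] cont [-120.  175.]
wrist [263, 343, 15, 88, 829] [269. 387.] cont [-224.  117.]
wrist [364, 343, 14, 88, 806] [372. 387.] cont [-224.   31.]
wrist [28, 449, 478, 22, 6712] [299. 462.] cont [-338.   95.]
side [331, 214, 18, 9, 121] [341. 218.] cont [21. 62.]
```

>>> servo_tool(commands=[-0.001,0,-0.0035,0,-2.5,0,0,-0.002,0,-0.007,0,-5.0,0,0,-0.0035,0,-0.0105,0,-7.5,0,0,-0.0045,0,-0.014,0,-10,0,0,-0.0095,0,-0.0175,0,-10.7,0,0,-0.0145,0,-0.0215,0,-11.3,0,0,-0.019,0,-0.025,0,-12.0,0,0,-0.028,0,-0.034,0,-8.0,0,0,-0.037,0,-0.043,0,-4.0,0,0,-0.0455,0,-0.052,0,0,0,0])

```text
time: 26.75
tool_pos: [0.4685, -0.1294, 0.1372]
ee_rot: [3.14, 0.344, 0.137]
wrist_force: [0.3, -0.1, -1.2]
width: 0.0155
finger_force: 30.0
```

```bash
python3 - <<'E'
from plan import *
plan([C(-45,75,.12,0,35),S(-30,-60,.12,0,45)],start=tip(C,-5,75,.07,20))
E
```

```text
10 [-0.0025, 0, -0.0012, 0, 6.7, 0, 0, -0.0076, 0, -0.0037, 0, 13.3, 0, 0, -0.0152, 0, -0.0074, 0, 20, 0, 0, -0.0188, -0.0138, -0.0104, 0, 20, 0.2, 0, -0.0185, -0.0414, -0.0126, 0.1, 20, 0.4, 0, -0.0143, -0.0828, -0.0142, 0.1, 20, 0.6, 0, -0.01, -0.1242, -0.0157, 0.1, 20, 0.8, 0, -0.0058, -0.1656, -0.0173, 0.2, 20, 1.0, 0, -0.0015, -0.2071, -0.0188, 0.2, 20, 1.2, 0, 0.0013, -0.2347, -0.0198, 0.2, 20, 1.2, 0.0]
1 [0.0012, -0.0138, 0, 0, 0, 0, 0.0]
```

>>> servo_tool(commands=[-0.0025,0,-0.001,0,6.7,0,0,-0.0075,0,-0.0035,0,13.3,0,0,-0.015,0,-0.0075,0,20,0,0,-0.015,0,-0.0075,0,20,0,0,-0.015,0,-0.0075,0,20,0,0])

```text
time: 27.38
tool_pos: [0.4573, -0.131, 0.1487]
ee_rot: [3.14, -0.001, 0.138]
wrist_force: [0.5, 0.8, -1.0]
width: 0.0156
finger_force: 30.0
```

```bash
python3 - <<'E'
from look import *
s=shot("wrist"); im=s["img"]; 
lookc(); brown(); brown('side'); print(pose()[:3,3])
from plan import *
plan([S(-30,-50,.12,0,45),S(5,29,.05,2,30),S(10,29,.008,2,15)])
E
```

```text
wrist 0.7 [288.  28.  73.  46.] cont [33. 74.] sheet [  26. -308.] [105. 161. 221.]
wrist 0.69 [ 40. 271.  65.  64.] cont [-163.  289.] sheet [-175.  -97.] [202. 174. 221.]
wrist 0.63 [167. 223.  70.  66.] cont [-123.  175.] sheet [-132. -210.] [ 91. 228. 223.]
side 0.86 [257. 297.  28.  27.] cont [109. 409.] sheet [95. 30.] [ 58. 115. 174.]
side 0.64 [249. 325.  28.  23.] cont [104. 478.] sheet [88. 98.] [ 60.  116.5 173. ]
side 0.62 [382. 252.  23.  10.] cont [-125.  182.] sheet [-135. -202.] [ 40. 172. 171.]
side 0.59 [395. 282.  23.  22.] cont [-166.  297.] sheet [-177.  -88.] [146. 124. 174.]
wrist [285, 29, 74, 47, 2652] [322.  54.] cont [33. 74.]
wrist [168, 223, 57, 39, 992] [194. 237.] cont [-107.  179.]
wrist [263, 343, 15, 88, 815] [269. 387.] cont [-246.  121.]
wrist [364, 343, 14, 88, 800] [372. 387.] cont [-246.   28.]
wrist [29, 449, 490, 21, 6660] [306. 462.] cont [-325.   88.]
[ 0.4576 -0.1307  0.1478]
10 [0.0012, -0.0144, -0.0004, 0, 0, 0.2, 0, 0.0036, -0.0431, -0.0011, 0, 0, 0.4, 0, 0.0072, -0.0862, -0.0022, 0, 0, 0.6, 0, 0.0108, -0.1292, -0.0033, 0, 0, 0.8, 0, 0.0144, -0.1723, -0.0043, 0, 0, 1.0, 0, 0.018, -0.2154, -0.0054, 0, 0, 1.2, 0, 0.0235, -0.2507, -0.0005, 0.1, -0.5, 1.2, 0, 0.031, -0.2781, 0.0105, 0.1, -1.0, 1.2, 0, 0.0405, -0.2976, 0.0274, 0.1, -1.5, 1.2, 0, 0.05, -0.3172, 0.0444, 0.1, -2.0, 1.2, 0.0]
5 [0.0071, -0.0132, 0.0158, 0, 0, 0, 0, 0.0118, -0.0198, 0.0306, 0, 0, 0, 0, 0.014, -0.0197, 0.0445, 0, 0, 0, 0, 0.0154, -0.0198, 0.0538, 0, 0, 0, 0, 0.0161, -0.0198, 0.0585, 0, 0, 0, 0.0]
```

A is in the container. Going for B at sheet (96,29).

>>> servo_tool(commands=[0.001,-0.0145,-0.0005,0,0,0.2,0,0.0035,-0.043,-0.001,0,0,0.4,0,0.007,-0.086,-0.002,0,0,0.6,0,0.011,-0.129,-0.0035,0,0,0.8,0,0.0145,-0.1725,-0.0045,0,0,1.0,0,0.018,-0.2155,-0.0055,0,0,1.2,0,0.0235,-0.2505,-0.0005,0.1,-0.5,1.2,0,0.031,-0.278,0.0105,0.1,-1.0,1.2,0,0.0405,-0.2975,0.0275,0.1,-1.5,1.2,0,0.05,-0.317,0.0445,0.1,-2.0,1.2,0])

```text
time: 28.98
tool_pos: [0.4629, 0.1917, 0.1032]
ee_rot: [-3.141, 0.033, 0.118]
wrist_force: [0.8, 0.0, -0.5]
width: 0.0158
finger_force: 30.0
```

>>> servo_tool(commands=[0.007,-0.013,0.016,0,0,0,0,0.012,-0.02,0.0305,0,0,0,0,0.014,-0.02,0.0445,0,0,0,0,0.0155,-0.02,0.054,0,0,0,0,0.016,-0.02,0.0585,0,0,0,0,0.016,-0.02,0.0585,0,0,0,0])

```text
time: 29.72
tool_pos: [0.475, 0.211, 0.0444]
ee_rot: [3.142, 0.033, 0.116]
wrist_force: [-0.5, 0.8, -0.8]
width: 0.0158
finger_force: 30.0
```

```bash
python3 - <<'E'
from look import *
from plan import *
T=pose(); b=T[:3,3]+T[:3,:3]@OFF; print(T[:3,3],sf(b)*1000,b[2],robot.get_obs()["ee_rot"])
look()
E
```

```text
[0.475  0.211  0.0444] [ 9.9619 28.4553] 0.00839113037939715 [3.1415 0.0332 0.1162]
0.84 [268.   0. 104.  39.] [320.  16.] [0.6019 0.2273] sheet [80. 29.] [103. 160. 188.]
0.66 [125.   3. 116.  51.] [184.  22.] [0.5911 0.2947] sheet [77. 97.] [ 91. 147. 187.]
0.6 [508. 412.  38.  60.] [526. 436.] [0.3692 0.0624] sheet [-171. -108.] [152. 130. 182.]
```

>>> servo_tool(commands=[0,0,0.002,0,0,0,0,0,0,0.004,0,0,0,0,0,0,0.0055,0,0,0,0,0,0,0.006,0,0,0,0])

```text
time: 30.32
tool_pos: [0.4748, 0.2114, 0.0384]
ee_rot: [-3.142, 0.033, 0.117]
wrist_force: [-0.1, 0.1, 0.8]
width: 0.0157
finger_force: 30.0
```

>>> servo_tool(commands=[0.006,0,0,0,0,0,0,0.013,0,-0.0005,0,0,0,0,0.02,0,-0.0005,0,0,0,0,0.027,0,-0.001,0,0,0,0,0.034,0,-0.001,0,0,0,0,0.041,0,-0.0015,0,0,0,0,0.047,0,-0.0015,0,0,0,0,0.053,0,-0.002,0,0,0,0,0.058,0,-0.002,0,0,0,0,0.063,0,-0.002,0,0,0,0])

```text
time: 31.58
tool_pos: [0.5377, 0.2188, 0.0384]
ee_rot: [3.142, 0.033, 0.117]
wrist_force: [-1.2, -0.8, 0.5]
width: 0.0159
finger_force: 30.0
```

>>> servo_tool(commands=[0.004,0,0,0,0,0,0,0.007,0,0,0,0,0,0,0.01,0,-0.0005,0,0,0,0,0.01,0,-0.0005,0,0,0,0])

```text
time: 32.08
tool_pos: [0.5476, 0.2199, 0.0385]
ee_rot: [3.142, 0.033, 0.117]
wrist_force: [0.5, -0.9, -0.7]
width: 0.0161
finger_force: 30.0
```

```bash
python3 - <<'E'
from look import *
from plan import *
T=pose(); b=T[:3,3]+T[:3,:3]@OFF; print(T[:3,3],sf(b)*1000,b[2],robot.get_obs()["ee_rot"])
look()
plan([S(82,29,.006,-3,4,1.5),S(80,29,.030,-4,5,2),S(78,29,.06,-4,10)],ease=False)
E
```

```text
[0.5476 0.2199 0.0385] [83.1355 28.8489] 0.0024629642900430085 [3.1416 0.0328 0.1168]
0.7 [274.  73. 109. 111.] [327. 129.] [0.6209 0.2262] sheet [98. 26.] [ 68. 101. 147.]
0.69 [136.  90. 108. 110.] [190. 142.] [0.6056 0.2967] sheet [91. 97.] [ 64. 101. 145.]
10 [-0.0009, 0, 0.0004, 0, 1.2, 0, 0, -0.0019, -0.0001, 0.0008, 0, 2.4, 0, 0, -0.0028, -0.0001, 0.0012, 0, 3.7, 0, 0, -0.0038, -0.0001, 0.0016, 0, 4.9, 0, 0, -0.0044, -0.0001, -0.0029, 0, 5.1, 0, 0, -0.0051, -0.0001, -0.0075, 0, 5.3, 0, 0, -0.0057, -0.0001, -0.0121, 0, 5.5, 0, 0, -0.0064, -0.0001, -0.0166, 0, 5.7, 0, 0, -0.007, -0.0001, -0.0212, 0, 5.9, 0, 0, -0.0078, -0.0001, -0.0287, 0, 5.9, 0, 0.0]
3 [0, 0, -0.0075, 0, 0, 0, 0, 0, 0, -0.015, 0, 0, 0, 0, 0.0001, 0, -0.0225, 0, 0, 0, 0.0]
```

>>> servo_tool(commands=[-0.001,0,0.0005,0,1.2,0,0,-0.002,0,0.001,0,2.4,0,0,-0.003,0,0.001,0,3.7,0,0,-0.004,0,0.0015,0,4.9,0,0,-0.0045,0,-0.003,0,5.1,0,0,-0.005,0,-0.0075,0,5.3,0,0,-0.0055,0,-0.012,0,5.5,0,0,-0.0065,0,-0.017,0,5.7,0,0,-0.007,0,-0.0225,0,5.9,0,0,-0.008,0,-0.029,0,5.9,0,0])

```text
time: 33.42
tool_pos: [0.5402, 0.2191, 0.0682]
ee_rot: [3.142, -0.07, 0.117]
wrist_force: [0.0, 1.0, -0.9]
width: 0.0156
finger_force: 30.0
```

>>> servo_tool(commands=[0,0,-0.006,0,0,0,0,0,0,-0.013,0,0,0,0,0,0,-0.02,0,0,0,0,0,0,-0.026,0,0,0,0,0,0,-0.03,0,0,0,0,0,0,-0.032,0,0,0,0])

```text
time: 34.17
tool_pos: [0.5382, 0.2189, 0.1]
ee_rot: [-3.142, -0.07, 0.117]
wrist_force: [-0.3, -0.2, -0.7]
width: 0.0155
finger_force: 30.0
```

```bash
python3 - <<'E'
from look import *
from plan import *
look(); look("side")
y=0
plan([S(70,25,.085,-4,12),S(20,-90,.085,-4,17),C(-20,y,.085,-4,17),tip(C,20,y,.03,-2,10,2),tip(C,20,y,.008,0,6,2)])
E
```

```text
0.96 [273.  72. 107. 113.] [326. 128.] [0.6213 0.2256] sheet [99. 25.] [ 99. 156. 179.]
0.88 [586. 408.  54.  58.] [615. 436.] [ 0.4184 -0.0242] sheet [-132. -200.] [ 67. 183. 176.]
0.7 [175. 102.  87.  81.] [221. 140.] [0.6049 0.2966] sheet [91. 97.] [ 92. 148. 179.]
0.73 [392. 286.  24.  17.] [407. 293.] [0.3606 0.0804] sheet [-177.  -89.] [153. 130. 198.]
0.69 [382. 249.  21.  15.] [393. 256.] [ 0.4155 -0.028 ] sheet [-135. -203.] [ 49. 209. 200.]
0.6 [247. 325.  30.  20.] [261. 337.] [0.6031 0.2979] sheet [89. 99.] [ 71. 136. 199.]
0.57 [257. 276.  30.  20.] [270. 285.] [0.6454 0.1633] sheet [115. -40.] [ 67. 128. 199.]
10 [-0.001, 0.0006, -0.0026, 0, 0, 0, 0, -0.0029, 0.0019, -0.0079, 0, 0, 0, 0, -0.0069, 0.008, -0.0133, 0, 0, 0, 0, -0.012, 0.0182, -0.0163, 0, 0, 0, 0, -0.0182, 0.0326, -0.0167, 0, 0, 0, 0, -0.0245, 0.047, -0.0171, 0, 0, 0, 0, -0.0307, 0.0614, -0.0176, 0, 0, 0, 0, -0.0369, 0.0757, -0.018, 0, 0, 0, 0, -0.0432, 0.0901, -0.0184, 0, 0, 0, 0, -0.0494, 0.1045, -0.0189, 0, 0, 0, 0.0]
10 [-0.005, 0.015, -0.0003, 0, 0, -0.1, 0, -0.0087, 0.0307, -0.0006, 0, 0, -0.1, 0, -0.
[... 396 characters left out ...]
, 0, -0.1, 0, -0.0081, 0.0488, -0.0006, 0, 0, -0.2, 0, -0.0108, 0.0651, -0.0008, 0, 0, -0.3, 0, -0.0135, 0.0814, -0.0009, 0, 0, -0.3, 0, -0.0162, 0.0976, -0.0011, 0, 0, -0.4, 0, -0.0189, 0.1139, -0.0013, 0, 0, -0.5, 0, -0.0216, 0.1302, -0.0015, 0, 0, -0.5, 0, -0.0236, 0.141, 0.0014, 0, -0.3, -0.5, 0, -0.0248, 0.1465, 0.0073, 0, -0.7, -0.5, 0.0]
10 [-0.0003, 0, 0.009, 0, -0.3, 0, 0, -0.0007, 0, 0.0181, 0, -0.7, 0, 0, -0.001, 0, 0.0271, 0, -1.0, 0, 0, -0.0014, 0, 0.0362, 0, -1.3, 0, 0, -0.0016, 0, 0.0437, 0, -1.8, 0, 0, -0.0017, 0, 0.0498, 0, -2.3, 0, 0, -0.0017, 0, 0.0545, 0, -2.8, 0, 0, -0.0017, 0, 0.0591, 0, -3.3, 0, 0, -0.0017, 0, 0.0622, 0, -3.3, 0, 0, -0.0017, 0, 0.0638, 0, -3.3, 0, 0.0]
```

>>> servo_tool(commands=[-0.001,0.0005,-0.0025,0,0,0,0,-0.003,0.002,-0.008,0,0,0,0,-0.007,0.008,-0.0135,0,0,0,0,-0.012,0.018,-0.0165,0,0,0,0,-0.018,0.0325,-0.0165,0,0,0,0,-0.0245,0.047,-0.017,0,0,0,0,-0.0305,0.0615,-0.0175,0,0,0,0,-0.037,0.0755,-0.018,0,0,0,0,-0.043,0.09,-0.0185,0,0,0,0,-0.0495,0.1045,-0.019,0,0,0,0])

```text
time: 35.62
tool_pos: [0.4997, 0.1081, 0.1153]
ee_rot: [3.142, -0.07, 0.117]
wrist_force: [-0.5, 0.8, -0.9]
width: 0.0157
finger_force: 30.0
```

>>> servo_tool(commands=[-0.005,0.015,-0.0005,0,0,-0.1,0,-0.0085,0.0305,-0.0005,0,0,-0.1,0,-0.0115,0.047,-0.001,0,0,-0.2,0,-0.014,0.0635,-0.001,0,0,-0.3,0,-0.0165,0.0795,-0.001,0,0,-0.3,0,-0.019,0.096,-0.0015,0,0,-0.4,0,-0.0215,0.112,-0.0015,0,0,-0.5,0,-0.024,0.1285,-0.0015,0,0,-0.5,0,-0.0265,0.145,-0.002,0,0,-0.6,0,-0.029,0.161,-0.002,0,0,-0.7,0])

```text
time: 36.88
tool_pos: [0.4898, -0.0553, 0.1152]
ee_rot: [3.141, -0.07, 0.129]
wrist_force: [-0.4, -0.1, -0.7]
width: 0.0155
finger_force: 30.0
```

>>> servo_tool(commands=[-0.0025,0.0165,0,0,0,-0.1,0,-0.0055,0.0325,-0.0005,0,0,-0.1,0,-0.008,0.049,-0.0005,0,0,-0.2,0,-0.011,0.065,-0.001,0,0,-0.3,0,-0.0135,0.0815,-0.001,0,0,-0.3,0,-0.016,0.0975,-0.001,0,0,-0.4,0,-0.019,0.114,-0.0015,0,0,-0.5,0,-0.0215,0.13,-0.0015,0,0,-0.5,0,-0.0235,0.141,0.0015,0,-0.3,-0.5,0,-0.025,0.1465,0.0075,0,-0.7,-0.5,0])

```text
time: 38.12
tool_pos: [0.4846, -0.2034, 0.1059]
ee_rot: [3.14, -0.058, 0.137]
wrist_force: [0.2, -0.4, -1.2]
width: 0.0157
finger_force: 30.0
```

>>> servo_tool(commands=[-0.0005,0,0.009,0,-0.3,0,0,-0.0005,0,0.018,0,-0.7,0,0,-0.001,0,0.027,0,-1.0,0,0,-0.0015,0,0.036,0,-1.3,0,0,-0.0015,0,0.0435,0,-1.8,0,0,-0.0015,0,0.05,0,-2.3,0,0,-0.0015,0,0.0545,0,-2.8,0,0,-0.0015,0,0.059,0,-3.3,0,0,-0.0015,0,0.062,0,-3.3,0,0,-0.0015,0,0.0635,0,-3.3,0,0])

```text
time: 39.38
tool_pos: [0.4867, -0.2024, 0.0425]
ee_rot: [3.14, -0.0, 0.138]
wrist_force: [-0.7, -0.5, -1.3]
width: 0.0158
finger_force: 30.0
```

```bash
python3 - <<'E'
from look import *
from plan import *
T=pose(); b=T[:3,3]+T[:3,:3]@OFF; print(T[:3,3],cf(b)*1000,b[2],robot.get_obs()["ee_rot"])
lookc()
E
```

```text
[ 0.4867 -0.2024  0.0425] [-20.1623  -0.0567] 0.008393170585125141 [ 3.1402 -0.      0.1377]
wrist 0.84 [  0. 286.  83.  77.] cont [-120.  170.] sheet [-129. -214.] [108. 250. 248.]
wrist 0.62 [274.  72. 109. 114.] cont [-5. -4.] sheet [ -10. -386.] [136. 219. 248.]
wrist 0.56 [127.  12. 108. 118.] cont [24. 74.] sheet [  17. -308.] [111. 183. 247.]
side 0.8 [393. 284.  26.  18.] cont [-166.  297.] sheet [-178.  -88.] [149. 126. 177.]
side 0.77 [347. 200.  20.  11.] cont [ -7. -12.] sheet [ -12. -394.] [ 52. 107. 166.]
side 0.66 [246. 324.  30.  24.] cont [105. 479.] sheet [90. 99.] [ 64. 121. 177.]
side 0.62 [385. 251.  18.  14.] cont [-125.  182.] sheet [-134. -202.] [ 42.  181.5 175. ]
side 0.47 [329. 216.  25.   6.] cont [21. 64.] sheet [  15. -317.] [ 46.  95. 161.]
```

A lies flat at container (24,74), and B is on the blade at y≈0. Same unload motion.

>>> servo_tool(commands=[0.0015,0,-0.003,0,-2.0,0,0,0.003,0,-0.0055,0,-4.0,0,0,0.0045,0,-0.0085,0,-6.0,0,0,0.006,0,-0.0115,0,-8.0,0,0,0.0075,0,-0.014,0,-10,0,0,0.009,0,-0.0165,0,-11.4,0,0,0.0105,0,-0.0185,0,-12.9,0,0,0.012,0,-0.0205,0,-14.3,0,0,0.0135,0,-0.023,0,-15.7,0,0,0.0145,0,-0.025,0,-17.1,0,0])

```text
time: 40.83
tool_pos: [0.5011, -0.2004, 0.0678]
ee_rot: [3.14, 0.3, 0.137]
wrist_force: [0.9, -0.1, -1.1]
width: 0.0158
finger_force: 30.0
```

>>> servo_tool(commands=[0.001,0,-0.0025,0,-1.4,0,0,0.0015,0,-0.005,0,-2.9,0,0,0.0015,0,-0.005,0,-2.9,0,0,0.0015,0,-0.005,0,-2.9,0,0,0.0015,0,-0.005,0,-2.9,0,0])

```text
time: 41.45
tool_pos: [0.5037, -0.2, 0.0721]
ee_rot: [3.14, 0.349, 0.137]
wrist_force: [0.8, -0.1, -1.3]
width: 0.0159
finger_force: 30.0
```

>>> servo_tool(commands=[-0.001,0,-0.0035,0,-2.5,0,0,-0.002,0,-0.007,0,-5.0,0,0,-0.0035,0,-0.0105,0,-7.5,0,0,-0.0045,0,-0.014,0,-10,0,0,-0.0095,0,-0.0175,0,-10.7,0,0,-0.0145,0,-0.0215,0,-11.3,0,0,-0.019,0,-0.025,0,-12.0,0,0,-0.028,0,-0.034,0,-8.0,0,0,-0.037,0,-0.043,0,-4.0,0,0,-0.0455,0,-0.052,0,0,0,0])

```text
time: 42.7
tool_pos: [0.4788, -0.2034, 0.1374]
ee_rot: [3.139, 0.346, 0.137]
wrist_force: [0.2, -1.2, 0.3]
width: 0.0156
finger_force: 30.0
```

>>> servo_tool(commands=[-0.0025,0,-0.001,0,6.7,0,0,-0.0075,0,-0.0035,0,13.3,0,0,-0.015,0,-0.0075,0,20,0,0,-0.015,0,-0.0075,0,20,0,0,-0.015,0,-0.0075,0,20,0,0])

```text
time: 43.32
tool_pos: [0.4677, -0.205, 0.1489]
ee_rot: [3.14, 0.0, 0.138]
wrist_force: [0.9, -0.3, -1.0]
width: 0.0155
finger_force: 30.0
```

```bash
python3 - <<'E'
from look import *
from plan import *
T=pose(); b=T[:3,3]+T[:3,:3]@OFF; print(T[:3,3],cf(b)*1000,b[2],robot.get_obs()["ee_rot"])
lookc()
plan([S(-30,0,.12,0,45),S(0,98,.05,2,35),S(5,98,.008,2,15)])
E
```

```text
[ 0.4677 -0.205   0.1489] [-39.319   -0.0321] 0.11476190603944192 [3.1398 0.0004 0.1375]
wrist 0.9 [  0. 274.  20.  55.] cont [-166.  269.] sheet [-177. -116.] [201. 173. 225.]
wrist 0.86 [ 81. 222.  68.  64.] cont [-123.  174.] sheet [-132. -211.] [ 93. 232. 228.]
wrist 0.81 [188.  27.  72.  79.] cont [24. 74.] sheet [  17. -308.] [100. 164. 225.]
wrist 0.56 [289.  27.  74.  53.] cont [33. -4.] sheet [  28. -385.] [109. 167. 226.]
side 0.94 [248. 323.  28.  25.] cont [104. 479.] sheet [89. 99.] [ 61. 117. 174.]
side 0.66 [381. 249.  21.  16.] cont [-126.  182.] sheet [-135. -202.] [ 40. 175. 170.]
side 0.6 [393. 282.  28.  21.] cont [-167.  296.] sheet [-178.  -89.] [146. 124. 174.]
side 0.56 [330. 211.  21.  13.] cont [20. 63.] sheet [  13. -319.] [ 46.  93. 165.]
side 0.46 [336. 200.  21.  10.] cont [21. -1.] sheet [  15. -382.] [ 44.  92. 155.]
10 [0.0008, -0.0142, -0.0002, 0, 0, 0.1, 0, 0.0025, -0.0426, -0.0007, 0, 0, 0.3, 0, 0.005, -0.0851, -0.0014, 0, 0, 0.4, 0, 0.0075, -0.1277, -0.0022, 0, 0, 0.6, 0, 0.0099, -0.1703, -0.0029, 0, 0, 0.7, 0, 0.0124, -0.2128, -0.0036, 0, 0.1, 0.8, 0, 0.0149, -0.2554, -0.0043, 0, 0.1, 1.0, 0, 0.0174, -0.298, -0.005, 0, 0.1, 1.1, 0, 0.0199, -0.3405, -0.0058, 0, 0.1, 1.2, 0, 0.0243, -0.377, -0.0006, 0, -0.4, 1.2, 0.0]
8 [0.0058, -0.0305, 0.011, 0, -0.5, 0, 0, 0.0138, -0.055, 0.028, 0, -1.0, 0, 0, 0.0217, -0.0795, 0.0449, 0, -1.5, 0, 0, 0.0276, -0.0959, 0.0608, 0, -1.5, 0, 0, 0.0315, -0.104, 0.0758, 0, -1.5, 0, 0, 0.0333, -0.104, 0.0898, 0, -1.5, 0, 0, 0.0345, -0.104, 0.0991, 0, -1.5, 0, 0, 0.0351, -0.104, 0.1038, 0, -1.5, 0, 0.0]
```

B is in. Now C at sheet (90,98).

>>> servo_tool(commands=[0.001,-0.014,0,0,0,0.1,0,0.0025,-0.0425,-0.0005,0,0,0.3,0,0.005,-0.085,-0.0015,0,0,0.4,0,0.0075,-0.1275,-0.002,0,0,0.6,0,0.01,-0.17,-0.003,0,0,0.7,0,0.0125,-0.213,-0.0035,0,0,0.8,0,0.015,-0.2555,-0.0045,0,0,1.0,0,0.0175,-0.298,-0.005,0,0,1.1,0,0.02,-0.3405,-0.006,0,0,1.2,0,0.0245,-0.377,-0.0005,0,-0.4,1.2,0])

```text
time: 44.78
tool_pos: [0.4396, 0.1745, 0.1491]
ee_rot: [3.141, 0.006, 0.119]
wrist_force: [1.7, -0.3, -0.7]
width: 0.016
finger_force: 30.0
```

>>> servo_tool(commands=[0.006,-0.0305,0.011,0,-0.5,0,0,0.014,-0.055,0.028,0,-1.0,0,0,0.0215,-0.0795,0.045,0,-1.5,0,0,0.0275,-0.096,0.061,0,-1.5,0,0,0.0315,-0.104,0.076,0,-1.5,0,0,0.0335,-0.104,0.09,0,-1.5,0,0,0.0345,-0.104,0.099,0,-1.5,0,0,0.035,-0.104,0.104,0,-1.5,0,0,0.035,-0.104,0.104,0,-1.5,0,0])

```text
time: 45.9
tool_pos: [0.4622, 0.2786, 0.0441]
ee_rot: [3.14, 0.033, 0.116]
wrist_force: [-0.4, 0.0, -1.4]
width: 0.0161
finger_force: 30.0
```

```bash
python3 - <<'E'
from look import *
from plan import *
T=pose(); b=T[:3,3]+T[:3,:3]@OFF; print(T[:3,3],sf(b)*1000,b[2],robot.get_obs()["ee_rot"])
look(); look("side")
E
```

```text
[0.4622 0.2786 0.0441] [ 5.1334 96.9972] 0.00806871500104809 [3.14   0.0332 0.116 ]
0.92 [265.   3. 111.  42.] [319.  17.] [0.5884 0.2948] sheet [74. 98.] [118. 183. 215.]
0.7 [562. 410.  78.  59.] [602. 436.] [0.3625 0.0803] sheet [-175.  -89.] [174. 149. 208.]
0.7 [391. 283.  29.  20.] [407. 293.] [0.3603 0.0802] sheet [-178.  -89.] [159. 134. 205.]
0.6 [248. 323.  29.  22.] [260. 337.] [0.6038 0.2979] sheet [90. 99.] [ 75. 142. 206.]
0.52 [385. 252.  18.  12.] [393. 257.] [ 0.4149 -0.0264] sheet [-136. -201.] [ 51. 217. 207.]
```

>>> servo_tool(commands=[0,0,0.002,0,0,0,0,0,0,0.004,0,0,0,0,0,0,0.0055,0,0,0,0,0,0,0.006,0,0,0,0])

```text
time: 46.6
tool_pos: [0.4621, 0.2791, 0.0383]
ee_rot: [3.14, 0.033, 0.117]
wrist_force: [-1.4, 0.0, 0.2]
width: 0.0158
finger_force: 30.0
```

>>> servo_tool(commands=[0.007,0,0,0,0,0,0,0.015,0,-0.0005,0,0,0,0,0.023,0,-0.0005,0,0,0,0,0.03,0,-0.001,0,0,0,0,0.037,0,-0.001,0,0,0,0,0.044,0,-0.0015,0,0,0,0,0.05,0,-0.0015,0,0,0,0,0.056,0,-0.002,0,0,0,0,0.062,0,-0.002,0,0,0,0,0.068,0,-0.002,0,0,0,0])

```text
time: 47.85
tool_pos: [0.5299, 0.287, 0.038]
ee_rot: [3.14, 0.033, 0.117]
wrist_force: [-1.4, -0.2, 1.4]
width: 0.0157
finger_force: 30.0
```

>>> servo_tool(commands=[0.004,0,0,0,0,0,0,0.007,0,0,0,0,0,0,0.01,0,-0.0005,0,0,0,0,0.01,0,-0.0005,0,0,0,0])

```text
time: 48.35
tool_pos: [0.5398, 0.2882, 0.038]
ee_rot: [3.14, 0.033, 0.117]
wrist_force: [0.0, -0.3, 1.0]
width: 0.016
finger_force: 30.0
```

```bash
python3 - <<'E'
from look import *
from plan import *
T=pose(); b=T[:3,3]+T[:3,:3]@OFF; print(T[:3,3],sf(b)*1000,b[2],robot.get_obs()["ee_rot"])
look()
plan([S(82,98,.006,-3,4,1.5),S(80,97,.030,-4,5,2),S(78,97,.06,-4,10)],ease=False)
E
```

```text
[0.5398 0.2882 0.038 ] [83.3248 97.5083] 0.0019522319315757874 [3.1402 0.0326 0.1167]
0.86 [264.  74. 113. 111.] [321. 129.] [0.6127 0.2973] sheet [98. 97.] [ 77. 114. 164.]
10 [-0.001, -0.0001, 0.0003, 0, 1.2, 0, 0, -0.0021, -0.0002, 0.0006, 0, 2.4, 0, 0, -0.0031, -0.0003, 0.0008, 0.1, 3.6, 0, 0, -0.0041, -0.0004, 0.0011, 0.1, 4.9, 0, 0, -0.0048, -0.0002, -0.0034, 0.1, 5.1, 0, 0, -0.0054, 0, -0.008, 0.1, 5.3, 0, 0, -0.0061, 0.0002, -0.0126, 0.1, 5.5, 0, 0, -0.0067, 0.0004, -0.0171, 0.1, 5.7, 0, 0, -0.0074, 0.0006, -0.0217, 0.1, 5.9, 0, 0, -0.0081, 0.0006, -0.0292, 0.1, 5.9, 0, 0.0]
3 [0, 0, -0.0075, 0, 0, 0, 0, 0, 0, -0.015, 0, 0, 0, 0, 0.0001, 0, -0.0225, 0, 0, 0, 0.0]
```

>>> servo_tool(commands=[-0.001,0,0.0005,0,1.2,0,0,-0.002,0,0.001,0,2.4,0,0,-0.003,0,0.001,0,3.7,0,0,-0.004,0,0.0015,0,4.9,0,0,-0.0045,0,-0.003,0,5.1,0,0,-0.005,0,-0.0075,0,5.3,0,0,-0.0055,0,-0.012,0,5.5,0,0,-0.0065,0,-0.017,0,5.7,0,0,-0.007,0,-0.0225,0,5.9,0,0,-0.008,0,-0.029,0,5.9,0,0])

```text
time: 49.7
tool_pos: [0.5324, 0.2873, 0.0677]
ee_rot: [3.14, -0.07, 0.117]
wrist_force: [-0.4, -0.7, -2.3]
width: 0.0157
finger_force: 30.0
```

>>> servo_tool(commands=[0,0,-0.006,0,0,0,0,0,0,-0.013,0,0,0,0,0,0,-0.02,0,0,0,0,0,0,-0.026,0,0,0,0,0,0,-0.03,0,0,0,0,0,0,-0.032,0,0,0,0])

```text
time: 50.45
tool_pos: [0.5303, 0.2872, 0.0996]
ee_rot: [3.14, -0.07, 0.117]
wrist_force: [0.1, -0.5, -1.9]
width: 0.0161
finger_force: 30.0
```

```bash
python3 - <<'E'
from look import *
from plan import *
look()
y=-75
plan([S(70,85,.085,-4,12),S(15,-60,.085,-4,18),C(-20,y,.085,-4,18),tip(C,20,y,.03,-2,10,2),tip(C,20,y,.008,0,6,2)])
E
```

```text
0.79 [263.  76. 115. 112.] [321. 130.] [0.6122 0.2972] sheet [98. 97.] [109. 172. 198.]
0.62 [528. 455.  65.  18.] [561. 462.] [0.3841 0.0814] sheet [-154.  -91.] [152. 131. 189.]
10 [-0.001, 0.0021, -0.0027, 0, 0, 0, 0, -0.003, 0.0064, -0.008, 0.1, 0, 0, 0, -0.0071, 0.016, -0.0134, 0.1, 0, 0, 0, -0.0122, 0.0288, -0.0163, 0.1, 0, 0, 0, -0.0183, 0.0449, -0.0167, 0.1, 0, 0, 0, -0.0244, 0.061, -0.0171, 0.1, 0, 0, 0, -0.0305, 0.0772, -0.0175, 0.1, 0, 0, 0, -0.0366, 0.0933, -0.018, 0.1, 0, 0, 0, -0.0427, 0.1094, -0.0184, 0.1, 0, 0, 0, -0.0487, 0.1255, -0.0188, 0.1, 0, 0, 0.0]
10 [-0.0061, 0.0161, -0.0004, 0, 0, 0, 0, -0.0107, 0.0326, -0.0007, 0, 0, -0.1, 0, -0.0139, 0.0495, -0.001, 0, 0, -0.1, 0, -0.0156, 0.0669, -0.0011, 0, 0, -0.2, 0, -0.0172, 0.0842, -0.0012, 0, 0, -0.2, 0, -0.0189, 0.1015, -0.0013, 0, 0, -0.3, 0, -0.0206, 0.1188, -0.0014, 0, 0, -0.3, 0, -0.0223, 0.1362, -0.0016, 0, 0, -0.4, 0, -0.024, 0.1535, -0.0017, 0, 0, -0.4, 0, -0.0257, 0.1708, -0.0018, 0, 0, -0.5, 0.0]
10 [-0.0018, 0.0173, -0.0001, 0, 0, -0.1, 0, -0.0036, 0.0346, -0.0003, 0, 0, -0.1, 0, -0.0055, 0.0519, -0.0004,
[... 227 characters left out ...]
, 0.1558, -0.0011, 0, 0, -0.5, 0, -0.0182, 0.1731, -0.0013, 0, 0, -0.5, 0.0]
10 [-0.002, 0.0173, -0.0001, 0, 0, -0.1, 0, -0.004, 0.0346, -0.0003, 0, 0, -0.1, 0, -0.0059, 0.0519, -0.0004, 0, 0, -0.2, 0, -0.0079, 0.0692, -0.0006, 0, 0, -0.2, 0, -0.0094, 0.0807, 0.0024, 0, -0.3, -0.2, 0, -0.0104, 0.0865, 0.0083, 0, -0.7, -0.2, 0, -0.0108, 0.0865, 0.0174, 0, -1.0, -0.2, 0, -0.0113, 0.0865, 0.0264, 0, -1.3, -0.2, 0, -0.0117, 0.0865, 0.0355, 0, -1.7, -0.2, 0, -0.0121, 0.0865, 0.0445, 0, -2.0, -0.2, 0.0]
6 [0, 0, 0.0076, 0, -0.5, 0, 0, 0, 0, 0.0137, 0, -1.0, 0, 0, 0.0001, 0, 0.0183, 0, -1.5, 0, 0, 0.0002, 0, 0.023, 0, -2.0, 0, 0, 0.0003, 0, 0.0261, 0, -2.0, 0, 0, 0.0004, 0, 0.0276, 0, -2.0, 0, 0.0]
```

>>> servo_tool(commands=[-0.001,0.002,-0.0025,0,0,0,0,-0.003,0.0065,-0.008,0,0,0,0,-0.007,0.016,-0.0135,0,0,0,0,-0.012,0.029,-0.0165,0,0,0,0,-0.0185,0.045,-0.0165,0,0,0,0,-0.0245,0.061,-0.017,0,0,0,0,-0.0305,0.077,-0.0175,0,0,0,0,-0.0365,0.0935,-0.018,0,0,0,0,-0.0425,0.1095,-0.0185,0,0,0,0,-0.0485,0.1255,-0.019,0,0,0,0])

```text
time: 51.8
tool_pos: [0.4952, 0.1556, 0.115]
ee_rot: [3.14, -0.07, 0.117]
wrist_force: [0.5, 0.3, -1.5]
width: 0.0158
finger_force: 30.0
```

>>> servo_tool(commands=[-0.006,0.016,-0.0005,0,0,0,0,-0.0105,0.0325,-0.0005,0,0,-0.1,0,-0.014,0.0495,-0.001,0,0,-0.1,0,-0.0155,0.067,-0.001,0,0,-0.2,0,-0.017,0.084,-0.001,0,0,-0.2,0,-0.019,0.1015,-0.0015,0,0,-0.3,0,-0.0205,0.119,-0.0015,0,0,-0.3,0,-0.0225,0.136,-0.0015,0,0,-0.4,0,-0.024,0.1535,-0.0015,0,0,-0.4,0,-0.0255,0.171,-0.002,0,0,-0.5,0])

```text
time: 53.05
tool_pos: [0.49, -0.0173, 0.1154]
ee_rot: [3.139, -0.07, 0.126]
wrist_force: [-0.1, -0.2, -1.7]
width: 0.0158
finger_force: 30.0
```

>>> servo_tool(commands=[-0.002,0.0175,0,0,0,-0.1,0,-0.0035,0.0345,-0.0005,0,0,-0.1,0,-0.0055,0.052,-0.0005,0,0,-0.2,0,-0.0075,0.069,-0.0005,0,0,-0.2,0,-0.009,0.0865,-0.0005,0,0,-0.3,0,-0.011,0.104,-0.001,0,0,-0.3,0,-0.013,0.121,-0.001,0,0,-0.4,0,-0.0145,0.1385,-0.001,0,0,-0.4,0,-0.0165,0.156,-0.001,0,0,-0.5,0,-0.018,0.173,-0.0015,0,0,-0.5,0])

```text
time: 54.3
tool_pos: [0.4937, -0.1912, 0.116]
ee_rot: [3.139, -0.07, 0.134]
wrist_force: [-0.2, 0.3, -1.7]
width: 0.0154
finger_force: 30.0
```

>>> servo_tool(commands=[-0.002,0.0175,0,0,0,-0.1,0,-0.004,0.0345,-0.0005,0,0,-0.1,0,-0.006,0.052,-0.0005,0,0,-0.2,0,-0.008,0.069,-0.0005,0,0,-0.2,0,-0.0095,0.0805,0.0025,0,-0.3,-0.2,0,-0.0105,0.0865,0.0085,0,-0.7,-0.2,0,-0.011,0.0865,0.0175,0,-1.0,-0.2,0,-0.0115,0.0865,0.0265,0,-1.3,-0.2,0,-0.0115,0.0865,0.0355,0,-1.7,-0.2,0,-0.012,0.0865,0.0445,0,-2.0,-0.2,0])

```text
time: 55.55
tool_pos: [0.4966, -0.2766, 0.0703]
ee_rot: [3.139, -0.034, 0.138]
wrist_force: [0.3, 0.1, -1.3]
width: 0.0158
finger_force: 30.0
```

>>> servo_tool(commands=[0,0,0.0075,0,-0.5,0,0,0,0,0.0135,0,-1.0,0,0,0,0,0.0185,0,-1.5,0,0,0,0,0.023,0,-2.0,0,0,0.0005,0,0.026,0,-2.0,0,0,0.0005,0,0.0275,0,-2.0,0,0,0.0005,0,0.0275,0,-2.0,0,0])

```text
time: 56.42
tool_pos: [0.498, -0.2769, 0.0436]
ee_rot: [3.139, -0.0, 0.138]
wrist_force: [0.2, 0.2, -1.2]
width: 0.0158
finger_force: 30.0
```

```bash
python3 - <<'E'
from look import *
from plan import *
T=pose(); b=T[:3,3]+T[:3,:3]@OFF; print(T[:3,3],cf(b)*1000,b[2],robot.get_obs()["ee_rot"])
lookc()
E
```

```text
[ 0.498  -0.2769  0.0436] [-19.1654 -75.5252] 0.009532117161745804 [ 3.1386 -0.0001  0.1377]
wrist 0.9 [  3.  14.  91. 114.] cont [24. 70.] sheet [  17. -311.] [ 97. 173. 237.]
wrist 0.84 [265.  77. 110. 112.] cont [ -5. -76.] sheet [  -9. -458.] [139. 220. 240.]
wrist 0.59 [129.  20. 111. 109.] cont [24. -4.] sheet [  19. -385.] [100. 166. 238.]
wrist 0.37 [271.  77. 101. 368.] cont [-80. -75.] sheet [ -83. -459.] [ 92.  97. 103.]
side 0.58 [329. 215.  23.   5.] cont [26. 63.] sheet [  19. -318.] [ 50. 102. 166.]
side 0.58 [392. 281.  26.  21.] cont [-165.  297.] sheet [-177.  -88.] [149. 126. 177.]
side 0.57 [380. 246.  24.  19.] cont [-125.  181.] sheet [-134. -203.] [ 43. 186. 178.]
side 0.46 [334. 200.  22.  11.] cont [23.  1.] sheet [  17. -380.] [ 46.  95. 158.]
side 0.43 [351. 181.  19.  12.] cont [ -4. -91.] sheet [  -8. -472.] [ 52. 109. 173.]
```

>>> servo_tool(commands=[0.0015,0,-0.002,0,-2.0,0,0,0.003,0,-0.0045,0,-4.0,0,0,0.0045,0,-0.0075,0,-6.0,0,0,0.006,0,-0.0105,0,-8.0,0,0,0.0075,0,-0.013,0,-10,0,0,0.009,0,-0.0155,0,-11.4,0,0,0.0105,0,-0.0175,0,-12.9,0,0,0.012,0,-0.0195,0,-14.3,0,0,0.0135,0,-0.022,0,-15.7,0,0,0.0145,0,-0.024,0,-17.1,0,0])

```text
time: 57.88
tool_pos: [0.5125, -0.2749, 0.0678]
ee_rot: [3.138, 0.3, 0.137]
wrist_force: [0.2, -0.4, -0.7]
width: 0.0157
finger_force: 30.0
```

>>> servo_tool(commands=[0.001,0,-0.0025,0,-1.4,0,0,0.0015,0,-0.005,0,-2.9,0,0,0.0015,0,-0.005,0,-2.9,0,0,0.0015,0,-0.005,0,-2.9,0,0,0.0015,0,-0.005,0,-2.9,0,0])

```text
time: 58.5
tool_pos: [0.5151, -0.2745, 0.072]
ee_rot: [3.138, 0.349, 0.136]
wrist_force: [-0.3, 0.1, -0.6]
width: 0.0156
finger_force: 30.0
```

>>> servo_tool(commands=[-0.001,0,-0.0035,0,-2.5,0,0,-0.002,0,-0.007,0,-5.0,0,0,-0.0035,0,-0.0105,0,-7.5,0,0,-0.0045,0,-0.014,0,-10,0,0,-0.0095,0,-0.0175,0,-10.7,0,0,-0.0145,0,-0.0215,0,-11.3,0,0,-0.019,0,-0.025,0,-12.0,0,0,-0.028,0,-0.034,0,-8.0,0,0,-0.037,0,-0.043,0,-4.0,0,0,-0.0455,0,-0.052,0,0,0,0])

```text
time: 59.75
tool_pos: [0.4901, -0.2778, 0.1375]
ee_rot: [3.138, 0.346, 0.136]
wrist_force: [-0.1, -0.5, -0.4]
width: 0.0158
finger_force: 30.0
```

>>> servo_tool(commands=[-0.0025,0,-0.001,0,6.7,0,0,-0.0075,0,-0.0035,0,13.3,0,0,-0.015,0,-0.0075,0,20,0,0,-0.015,0,-0.0075,0,20,0,0,-0.015,0,-0.0075,0,20,0,0])

```text
time: 60.38
tool_pos: [0.479, -0.2793, 0.1489]
ee_rot: [3.138, 0.0, 0.137]
wrist_force: [0.2, -0.4, -1.5]
width: 0.0161
finger_force: 30.0
```

```bash
python3 - <<'E'
from look import *
from plan import *
T=pose(); b=T[:3,3]+T[:3,:3]@OFF; print(T[:3,3],cf(b)*1000,b[2],robot.get_obs()["ee_rot"])
lookc()
for n in("scene","side","wrist"):
  s=shot(n)
  for t in("lid","clip"):
    for r in spotter.trace(t,s)[:2]:
      print(n,t,round(r["conf"],2),np.round(r["box"]),quad(r["region"])[1].tolist())
plan([S(-30,-90,.12,0,40),S(10,0,.05,0,40),S(10,0,.012,0,12)])
E
```

```text
[ 0.479  -0.2793  0.1489] [-38.3008 -75.2629] 0.11477681461754381 [3.1383 0.0005 0.1375]
wrist 0.92 [187.  29.  79.  81.] cont [24. -4.] sheet [  18. -385.] [ 91. 149. 218.]
wrist 0.91 [283.  29.  77.  47.] cont [ 34. -76.] sheet [  30. -457.] [102. 158. 218.]
wrist 0.85 [88. 28. 75. 81.] cont [24. 73.] sheet [  17. -308.] [ 88. 154. 217.]
wrist 0.57 [  1. 224.  59.  65.] cont [-123.  170.] sheet [-132. -214.] [ 86. 226. 221.]
side 0.6 [329. 215.  23.   6.] cont [21. 65.] sheet [  14. -317.] [ 49.  98. 166.]
side 0.58 [336. 199.  20.  14.] cont [20.  0.] sheet [  15. -381.] [ 46.  94. 158.]
side 0.57 [392. 283.  25.  20.] cont [-165.  297.] sheet [-177.  -88.] [148. 125. 175.]
side 0.53 [339. 183.  21.  13.] cont [ 22. -73.] sheet [  19. -455.] [ 45.  93. 156.]
side 0.51 [381. 250.  22.  13.] cont [-125.  183.] sheet [-134. -202.] [ 43. 184. 176.]
scene lid 0.77 [241. 243.  72. 110.] [[306, 246], [310, 288], [251, 353], [242, 312], [256, 280]]
scene lid 0.24 [236. 332.  12.  19.] [[243, 333], [246, 337], [248, 349], [240, 346], [238, 342], [239, 336]]
scene clip 0.8 [259. 249.  32.  
[... 415 characters left out ...]
-0.0737, -0.0013, 0, 0, 0.4, 0, 0.0059, -0.1105, -0.002, 0.1, 0, 0.5, 0, 0.0079, -0.1474, -0.0027, 0.1, 0, 0.6, 0, 0.0098, -0.1842, -0.0033, 0.1, 0, 0.7, 0, 0.0118, -0.2211, -0.004, 0.1, 0, 0.8, 0, 0.0138, -0.2579, -0.0047, 0.1, 0, 1.0, 0, 0.0157, -0.2948, -0.0053, 0.1, 0, 1.1, 0, 0.0177, -0.3316, -0.006, 0.2, 0, 1.2, 0.0]
10 [0.0041, -0.0321, 0.0055, 0, 0, 0, 0, 0.0112, -0.0594, 0.0169, 0, 0, 0, 0, 0.0212, -0.0819, 0.0344, 0, 0, 0, 0, 0.0312, -0.1044, 0.0519, 0, 0, 0, 0, 0.0379, -0.1194, 0.0668, 0, 0, 0, 0, 0.0412, -0.1269, 0.0789, 0, 0, 0, 0, 0.0412, -0.1269, 0.0884, 0, 0, 0, 0, 0.0412, -0.1269, 0.0979, 0, 0, 0, 0, 0.0412, -0.1269, 0.1043, 0, 0, 0, 0, 0.0412, -0.1269, 0.1074, 0, 0, 0, 0.0]
```

All three are in the container. Setting the server flat on the sheet.

>>> servo_tool(commands=[0.0005,-0.0125,0,0,0,0.1,0,0.002,-0.037,-0.0005,0,0,0.2,0,0.004,-0.0735,-0.0015,0,0,0.4,0,0.006,-0.1105,-0.002,0,0,0.5,0,0.008,-0.1475,-0.0025,0,0,0.6,0,0.01,-0.184,-0.0035,0,0,0.7,0,0.012,-0.221,-0.004,0,0,0.8,0,0.014,-0.258,-0.0045,0,0,1.0,0,0.0155,-0.295,-0.0055,0.1,0,1.1,0,0.0175,-0.3315,-0.006,0.2,0,1.2,0])

```text
time: 62.28
tool_pos: [0.4501, 0.0533, 0.1539]
ee_rot: [-3.141, -0.001, 0.117]
wrist_force: [0.9, -0.1, -1.2]
width: 0.0159
finger_force: 30.0
```

>>> servo_tool(commands=[0.004,-0.032,0.0055,0,0,0,0,0.011,-0.0595,0.017,0,0,0,0,0.021,-0.082,0.0345,0,0,0,0,0.031,-0.1045,0.052,0,0,0,0,0.038,-0.1195,0.067,0,0,0,0,0.041,-0.127,0.079,0,0,0,0,0.041,-0.127,0.0885,0,0,0,0,0.041,-0.127,0.098,0,0,0,0,0.041,-0.127,0.1045,0,0,0,0,0.041,-0.127,0.1075,0,0,0,0])

```text
time: 63.52
tool_pos: [0.4767, 0.1821, 0.0459]
ee_rot: [-3.141, 0.0, 0.116]
wrist_force: [0.6, -0.8, -0.7]
width: 0.0156
finger_force: 30.0
```

>>> servo_tool(commands=[0,0,0.003,0,0,0,0,0,0,0.006,0,0,0,0,0,0,0.008,0,0,0,0,0,0,0.008,0,0,0,0])

```text
time: 64.03
tool_pos: [0.4767, 0.1826, 0.038]
ee_rot: [-3.141, 0.0, 0.117]
wrist_force: [-0.6, 0.0, -0.8]
width: 0.0157
finger_force: 30.0
```

>>> servo_tool(commands=[0,0,0.001,0,0,0,0,0,0,0.001,0,0,0,0])

```text
time: 64.28
tool_pos: [0.4768, 0.1826, 0.0372]
ee_rot: [-3.141, -0.0, 0.117]
wrist_force: [-0.2, 0.7, -0.9]
width: 0.0154
finger_force: 30.0
```

>>> servo_tool(commands=[0,0,0.001,0,0,0,0,0,0,0.001,0,0,0,0])

```text
time: 64.53
tool_pos: [0.477, 0.1826, 0.0366]
ee_rot: [-3.141, -0.001, 0.117]
wrist_force: [-0.6, 0.7, 1.3]
width: 0.0157
finger_force: 30.0
```

>>> servo_tool(commands=[0,0,0,0,0,0,0.02,0,0,0,0,0,0,0.03,0,0,0,0,0,0,0.04,0,0,0,0,0,0,0.05,0,0,0,0,0,0,0.05,0,0,-0.01,0,0,0,0.05,0,0,-0.04,0,0,0,0.05,0,0,-0.09,0,0,0,0.05,0,0,-0.14,0,0,0,0.04,0,0,-0.2,0,0,0,0.03])

```text
time: 65.78
tool_pos: [0.4762, 0.1822, 0.2378]
ee_rot: [-3.141, 0.001, 0.117]
wrist_force: [0.0, 0.5, 0.1]
width: 0.0331
finger_force: 0.0
```

```bash
python3 - <<'E'
from look import *
from scipy.optimize import least_squares
s=shot("scene"); s2=shot("side")
c,sn=np.cos(.138),np.sin(.138)
def W(x,y,z): return np.array([.565+x*c-y*sn,-.191+x*sn+y*c,z])
def lid(r,y,th): return W(.073-r*np.cos(th),y,.0475+r*np.sin(th))
obs=[((306,246),.123),((242,312),-.123)]
f=lambda t:np.concatenate([proj(s,lid(.146,y,t[0]))[0]-p for p,y in obs])
r=least_squares(f,[1.6]); print("lid",r.x,r.fun)
print(proj(s,[lid(0,.123,0),lid(0,-.123,0)]))
th=r.x[0]
def clip(y,ph):  # ph=0 square to lid, 1.57 in line
    a=np.array([.073-.151*np.cos(th),.0475+.151*np.sin(th)]); 
    out=np.array([-np.cos(th),np.sin(th)]); dn=np.array([-np.sin(th),-np.cos(th)])
    e=a+.028*(out*np.sin(ph)+dn*np.cos(ph)); return W(e[0],y,e[1])
for ph in(1.2,1.4,1.65,1.57): print(ph,proj(s,[clip(.06,ph),clip(-.06,ph)]).round(1).tolist())
print("hinge",proj(s,[lid(.151,.06,th),lid(.151,-.06,th)]),lid(.146,0,th))
for r in spotter.trace("server",s2)[:1]: print("server",r["conf"],r["box"])
s=shot("wrist"); b=spotter.trace("server",s)
for r in b[:1]: q=quad(r["region"])[1]; print(r["conf"],q.tolist(),sf(ray(s,q,.005))*1000//1)
print(pose()[:3,3])
for t in("lid","clip"):
  for r in spotter.trace(t,s2)[:2]: print(t,r["conf"],r["box"],quad(r["region"])[1].tolist())
print("side pred",proj(s2,[lid(.146,.123,th),lid(.146,-.123,th),lid(0,.123,th),lid(0,-.123,th)]),proj(s2,[clip(.06,1.65),clip(-.06,1.65)]))
E
```

```text
lid [1.4754] [ 0.4464 -1.8199 -0.0289  0.6118]
[[310.9083 286.0268]
 [251.8403 353.7328]]
1.2 [[286.3, 249.1], [254.2, 282.2]]
1.4 [[288.2, 249.4], [256.1, 282.6]]
1.65 [[290.6, 250.3], [258.6, 283.7]]
1.57 [[289.8, 250.0], [257.8, 283.3]]
hinge [[291.0428 258.7638]
 [259.566  292.0744]] [ 0.6235 -0.1829  0.1928]
server 0.82 [294.2, 284.0, 78.9, 39.4]
0.74 [[345, 113], [317, 292], [297, 114]] [[  51.  -24.]
 [-138.    4.]
 [  50.   24.]]
[0.4767 0.1824 0.2363]
lid 0.66 [316.8, 183.0, 15.4, 32.0] [[330, 184], [332, 189], [318, 216], [320, 185]]
side pred [[323.0906 167.2463]
 [341.8391 122.557 ]
 [316.6944 217.6965]
 [335.0259 168.9034]] [[329.2441 141.7668]
 [338.4475 120.7018]]
```

The server lies flat on the sheet. The lid is at about 1.48 rad and the clip is open. Moving closed fingers over and behind the lid.

```bash
cat >> plan.py <<'E'
OT=np.array([0,0,-.019])
def lidp(deg,r=110,y=0,step=10):
    t=np.radians(deg); return C(73-r*np.cos(t)+2.5*np.sin(t)+8,y,(47.5+r*np.sin(t)+2.5*np.cos(t))/1000,0,step)
E
python3 - <<'E'
from plan import *
plan([S(-20,-60,.30,0,45),C(20,30,.30,0,50),C(108,0,.29,0,45),C(108,0,.155,0,35)],off=OT)
print('sweep')
plan([lidp(a) for a in range(84,-1,-6)],start=C(108,0,.155),off=OT,ease=False)
E
```

```text
10 [0.005, 0.0099, -0.0078, 0, 0.1, 0, 0, 0.0151, 0.0296, -0.0234, 0, 0.2, 0, 0, 0.027, 0.0656, -0.039, 0, 0.2, -0.2, 0, 0.0358, 0.1078, -0.0469, 0, 0.2, -0.4, 0, 0.0415, 0.1564, -0.0469, 0, 0.2, -0.6, 0, 0.0472, 0.2049, -0.0469, 0, 0.2, -0.8, 0, 0.0528, 0.2535, -0.0469, 0, 0.2, -1.0, 0, 0.0585, 0.302, -0.047, 0, 0.2, -1.2, 0, 0.0721, 0.3375, -0.0459, 0, 0.2, -1.2, 0, 0.0937, 0.36, -0.0438, 0, 0.2, -1.2, 0.0]
7 [0.0293, 0.01, 0.0033, 0, 0, 0, 0, 0.0489, 0.0167, 0.0168, 0, 0, 0, 0, 0.0587, 0.02, 0.0404, 0, 0, 0, 0, 0.0587, 0.02, 0.0742, 0, 0, 0, 0, 0.0587, 0.02, 0.1079, 0, 0, 0, 0, 0.0587, 0.02, 0.1304, 0, 0, 0, 0, 0.0587, 0.02, 0.1417, 0, 0, 0, 0.0]
sweep
10 [-0.009, 0, -0.0005, 0, 0, 0, 0, -0.018, 0, -0.0011, 0, 0, 0, 0, -0.027, 0, -0.0016, 0, 0, 0, 0, -0.036, 0, -0.0022, 0, 0, 0, 0, -0.0417, 0, -0.0014, 0, 0, 0, 0, -0.0474, 0, -0.0006, 0, 0, 0, 0, -0.053, 0, 0.0007, 0, 0, 0, 0, -0.0586, 0, 0.0021, 0, 0, 0, 0, -0.064, 0, 0.0041, 0, 0, 0, 0, -0.0695, 0, 0.006, 0, 0, 0, 0.0]
10 [-0.0052, 0, 0.0025, 0, 0, 0, 0, -0.0104, 0, 0.005, 0, 0, 0, 0, -0.0153, 0, 0.008, 0, 0, 0, 0, -0.0202, 0, 0.011, 0, 0, 0, 0, -0.0247, 0, 0.0146, 0, 0, 0, 0, -0.0293, 0, 0.0181, 0, 0, 0, 0, -0.0335, 0, 0.0221, 0, 0, 0, 0, -0.0376, 0, 0.026, 0, 0, 0, 0, -0.0413, 0, 0.0304, 0, 0, 0, 0, -0.0451, 0, 0.0348, 0, 0, 0, 0.0]
10 [-0.0032, 0, 0.0048, 0, 0, 0, 0, -0.0065, 0, 0.0095, 0, 0, 0, 0, -0.0092, 0, 0.0146, 0, 0, 0, 0, -0.012, 0, 0.0197, 0, 0, 0, 0, -0.0141, 0, 0.025, 0, 0, 0, 0, -0.0163, 0, 0.0303, 0, 0, 0, 0, -0.0179, 0, 0.0358, 0, 0, 0, 0, -0.0196, 0, 0.0414, 0, 0, 0, 0, -0.0206, 0, 0.047, 0, 0, 0, 0, -0.0216, 0, 0.0527, 0, 0, 0, 0.0]
2 [-0.0004, 0, 0.0057, 0, 0, 0, 0, -0.0009, 0, 0.0115, 0, 0, 0, 0.0]
```

>>> servo_tool(commands=[0.005,0.01,-0.008,0,0,0,0,0.015,0.0295,-0.0235,0,0,0,0,0.027,0.0655,-0.039,0,0,-0.2,0,0.036,0.108,-0.047,0,0,-0.4,0,0.0415,0.1565,-0.047,0,0,-0.6,0,0.047,0.205,-0.047,0,0,-0.8,0,0.053,0.2535,-0.047,0,0,-1.0,0,0.0585,0.302,-0.047,0,0,-1.2,0,0.072,0.3375,-0.046,0,0,-1.2,0,0.0935,0.36,-0.044,0,0,-1.2,0])

```text
time: 67.38
tool_pos: [0.6115, -0.1673, 0.2794]
ee_rot: [-3.141, 0.001, 0.135]
wrist_force: [0.5, -0.2, 0.3]
width: 0.0006
finger_force: 0.0
```

>>> servo_tool(commands=[0.0295,0.01,0.0035,0,0,0,0,0.049,0.0165,0.017,0,0,0,0,0.0585,0.02,0.0405,0,0,0,0,0.0585,0.02,0.074,0,0,0,0,0.0585,0.02,0.108,0,0,0,0,0.0585,0.02,0.1305,0,0,0,0,0.0585,0.02,0.1415,0,0,0,0,0.0585,0.02,0.1415,0,0,0,0])

```text
time: 68.38
tool_pos: [0.6718, -0.1763, 0.1372]
ee_rot: [-3.14, 0.002, 0.137]
wrist_force: [0.0, 0.5, -0.7]
width: 0.0004
finger_force: 0.0
```

```bash
python3 - <<'E'
from look import *
from plan import *
o=robot.get_obs(); T=pose(); print(T[:3,3],(cf(T[:3,3])*1000).round(),o["ee_rot"],o["wrist_force"],o["width"])
s=shot("side")
print(proj(s,[T[:3,3]+[0,0,.019]])); cv2.imwrite("pics/lidside.png",s["img"])
for r in spotter.trace("lid",shot("scene"))[:1]: print(r["conf"],quad(r["region"])[1].tolist())
E
```

```text
[ 0.6718 -0.1763  0.1372] [108.  -0.] [-3.14    0.002   0.1373] [ 0.0493  0.5408 -0.6776] 0.00037433294401845326
[[314.176  153.9508]]
0.56 [[309, 271], [309, 289], [250, 352], [242, 312], [255, 281]]
```

>>> servo_tool(commands=[-0.009,0,-0.0005,0,0,0,0,-0.018,0,-0.001,0,0,0,0,-0.027,0,-0.0015,0,0,0,0,-0.036,0,-0.002,0,0,0,0,-0.0415,0,-0.0015,0,0,0,0,-0.0475,0,-0.0005,0,0,0,0,-0.053,0,0.0005,0,0,0,0,-0.0585,0,0.002,0,0,0,0,-0.064,0,0.004,0,0,0,0,-0.0695,0,0.006,0,0,0,0])

```text
time: 69.78
tool_pos: [0.6031, -0.1856, 0.1323]
ee_rot: [-3.141, 0.0, 0.138]
wrist_force: [0.6, 0.8, 2.0]
width: 0.0006
finger_force: 0.6
```

>>> servo_tool(commands=[-0.005,0,0.0025,0,0,0,0,-0.0105,0,0.005,0,0,0,0,-0.0155,0,0.008,0,0,0,0,-0.02,0,0.011,0,0,0,0,-0.0245,0,0.0145,0,0,0,0,-0.0295,0,0.018,0,0,0,0,-0.0335,0,0.022,0,0,0,0,-0.0375,0,0.026,0,0,0,0,-0.0415,0,0.0305,0,0,0,0,-0.045,0,0.035,0,0,0,0])

```text
time: 71.03
tool_pos: [0.5585, -0.1917, 0.0971]
ee_rot: [-3.141, 0.0, 0.138]
wrist_force: [0.2, 1.0, 1.9]
width: 0.0003
finger_force: 0.4
```

```bash
cat > lid.py <<'E'
from look import *
from scipy.optimize import least_squares
c_,sn_=np.cos(.138),np.sin(.138)
def W(x,y,z): return np.array([.565+x*c_-y*sn_,-.191+x*sn_+y*c_,z])
def lidpt(r,y,th): return W(.073-r*np.cos(th),y,.0475+r*np.sin(th))
def clippt(d,y,ph,th=0):
    a=np.array([.073-.151*np.cos(th),.0475+.151*np.sin(th)]); out=np.array([-np.cos(th),np.sin(th)]); dn=np.array([-np.sin(th),-np.cos(th)])
    e=a+d*(out*np.sin(ph)+dn*np.cos(ph)); return W(e[0],y,e[1])
if __name__=="__main__":
    o=robot.get_obs(); print(o["tool_pos"],(cf(o["tool_pos"])*1000).round(1),o["wrist_force"])
    for n in("scene","side"):
        s=shot(n); cv2.imwrite(f"pics/{n}_l.png",s["img"])
        for t in("lid","clip"):
            for r in spotter.trace(t,s)[:2]: print(n,t,round(r["conf"],2),np.round(r["box"]),quad(r["region"])[1].tolist())
        for th in (0,.1,.4,.8): print(n,th,proj(s,[lidpt(.146,.123,th),lidpt(.146,-.123,th)]).round().tolist(),"clip hinge/edge",proj(s,[clippt(0,.06,1.6,th),clippt(0,-.06,1.6,th),clippt(.028,.06,1.6,th),clippt(.028,-.06,1.6,th)]).round().tolist())
E
python3 lid.py
```

```text
[ 0.5585 -0.1917  0.0971] [-6.5  0.2] [0.1865 0.9553 1.8715]
scene lid 0.71 [212. 245.  99. 105.] [[276, 248], [309, 288], [249, 352], [209, 307], [220, 277]]
scene lid 0.15 [309. 194.  54.  50.] [[335, 222], [359, 232], [359, 236], [352, 242], [333, 233]]
scene 0 [[265.0, 262.0], [203.0, 325.0]] clip hinge/edge [[249.0, 277.0], [219.0, 307.0], [240.0, 272.0], [210.0, 302.0]]
scene 0.1 [[265.0, 259.0], [203.0, 322.0]] clip hinge/edge [[249.0, 273.0], [218.0, 303.0], [240.0, 267.0], [210.0, 297.0]]
scene 0.4 [[268.0, 249.0], [204.0, 313.0]] clip hinge/edge [[251.0, 263.0], [220.0, 294.0], [243.0, 256.0], [211.0, 286.0]]
scene 0.8 [[277.0, 241.0], [213.0, 306.0]] clip hinge/edge [[261.0, 255.0], [229.0, 287.0], [254.0, 246.0], [222.0, 277.0]]
side lid 0.84 [316. 148.  72.  70.] [[388, 156], [383, 178], [364, 197], [318, 216], [338, 168], [375, 148]]
side clip 0.87 [375. 154.  11.  24.] [[387, 156], [383, 178], [374, 180], [372, 177], [377, 158]]
side 0 [[375.0, 226.0], [385.0, 175.0]] clip hinge/edge [[380.0, 211.0], [385.0, 187.0], [391.0, 213.0], [395.0, 188.0]]
side 0.1 [[375.0, 221.0], [385.0, 170.0]] clip hinge/edge [[380.0, 206.0], [385.0, 182.0], [391.0, 207.0], [395.0, 182.0]]
side 0.4 [[372.0, 206.0], [383.0, 157.0]] clip hinge/edge [[377.0, 191.0], [382.0, 167.0], [388.0, 189.0], [393.0, 165.0]]
side 0.8 [[360.0, 187.0], [373.0, 140.0]] clip hinge/edge [[365.0, 172.0], [371.0, 149.0], [374.0, 166.0], [379.0, 143.0]]
```

>>> servo_tool(commands=[-0.003,0,0.005,0,0,0,0,-0.0065,0,0.0095,0,0,0,0,-0.009,0,0.0145,0,0,0,0,-0.012,0,0.0195,0,0,0,0,-0.014,0,0.025,0,0,0,0,-0.0165,0,0.0305,0,0,0,0,-0.018,0,0.036,0,0,0,0,-0.0195,0,0.0415,0,0,0,0,-0.0205,0,0.047,0,0,0,0,-0.0215,0,0.0525,0,0,0,0])

```text
time: 72.58
tool_pos: [0.5375, -0.1945, 0.0445]
ee_rot: [-3.141, 0.0, 0.138]
wrist_force: [0.2, 0.3, 0.2]
width: 0.0004
finger_force: 0.3
```

>>> servo_tool(commands=[-0.0005,0,0.005,0,0,0,0,-0.001,0,0.009,0,0,0,0,-0.001,0,0.009,0,0,0,0])

```text
time: 72.95
tool_pos: [0.5364, -0.1946, 0.0354]
ee_rot: [-3.141, 0.0, 0.138]
wrist_force: [0.1, 0.5, -0.4]
width: 0.0003
finger_force: 0.0
```

>>> servo_tool(commands=[0,0,0.002,0,0,0,0,0,0,0.002,0,0,0,0])

```text
time: 73.2
tool_pos: [0.5367, -0.1947, 0.0339]
ee_rot: [-3.141, -0.0, 0.138]
wrist_force: [-0.1, -0.5, -0.1]
width: 0.0005
finger_force: 0.0
```

>>> servo_tool(commands=[0,0,0.002,0,0,0,0,0,0,0.002,0,0,0,0])

```text
time: 73.45
tool_pos: [0.5366, -0.1947, 0.0319]
ee_rot: [-3.141, -0.0, 0.138]
wrist_force: [-0.2, 0.6, -0.3]
width: 0.0003
finger_force: 0.0
```

>>> servo_tool(commands=[0,0,0.002,0,0,0,0,0,0,0.002,0,0,0,0])

```text
time: 73.7
tool_pos: [0.5366, -0.1947, 0.0299]
ee_rot: [-3.141, -0.0, 0.138]
wrist_force: [-0.8, 0.5, 0.4]
width: 0.0004
finger_force: 0.2
```

>>> servo_tool(commands=[0,0,0.002,0,0,0,0,0,0,0.002,0,0,0,0])

```text
time: 73.95
tool_pos: [0.5367, -0.1947, 0.0298]
ee_rot: [-3.141, -0.001, 0.138]
wrist_force: [-2.7, 1.2, 7.1]
width: 0.0006
finger_force: 3.9
```

```bash
python3 lid.py
```

```text
[ 0.5367 -0.1947  0.0298] [-28.5   0.2] [-2.723   1.2046  7.1244]
scene lid 0.97 [206. 264. 104.  87.] [[270, 264], [309, 287], [248, 351], [205, 324], [219, 295]]
scene 0 [[265.0, 262.0], [203.0, 325.0]] clip hinge/edge [[249.0, 277.0], [219.0, 307.0], [240.0, 272.0], [210.0, 302.0]]
scene 0.1 [[265.0, 259.0], [203.0, 322.0]] clip hinge/edge [[249.0, 273.0], [218.0, 303.0], [240.0, 267.0], [210.0, 297.0]]
scene 0.4 [[268.0, 249.0], [204.0, 313.0]] clip hinge/edge [[251.0, 263.0], [220.0, 294.0], [243.0, 256.0], [211.0, 286.0]]
scene 0.8 [[277.0, 241.0], [213.0, 306.0]] clip hinge/edge [[261.0, 255.0], [229.0, 287.0], [254.0, 246.0], [222.0, 277.0]]
side lid 0.97 [318. 168.  74.  56.] [[319, 218], [338, 170], [381, 175], [394, 192], [390, 214], [374, 226]]
side clip 0.8 [383. 186.  12.  29.] [[386, 189], [394, 192], [389, 216], [381, 212]]
side 0 [[375.0, 226.0], [385.0, 175.0]] clip hinge/edge [[380.0, 211.0], [385.0, 187.0], [391.0, 213.0], [395.0, 188.0]]
side 0.1 [[375.0, 221.0], [385.0, 170.0]] clip hinge/edge [[380.0, 206.0], [385.0, 182.0], [391.0, 207.0], [395.0, 182.0]]
side 0.4 [[372.0, 206.0], [383.0, 157.0]] clip hinge/edge [[377.0, 191.0], [382.0, 167.0], [388.0, 189.0], [393.0, 165.0]]
side 0.8 [[360.0, 187.0], [373.0, 140.0]] clip hinge/edge [[365.0, 172.0], [371.0, 149.0], [374.0, 166.0], [379.0, 143.0]]
```

The lid is shut (rigid contact, matches θ=0). One extra press for certainty, then swing the clip.

```bash
cat >> plan.py <<'E'
OT=np.array([0,0,-.020])
def cl(deg,d=22,step=6,push=0):
    t=np.radians(deg); return C(-78-d*np.sin(t)-2*np.cos(t)-8+push*np.cos(t),0,(47.5-d*np.cos(t)+2*np.sin(t)-push*np.sin(t))/1000,0,step)
E
python3 - <<'E'
from plan import *
plan([C(-28,0,.08,0,15),C(-108,0,.08,0,25),C(-108,0,.06,0,10)],start=C(-28.5,0,.050),off=OT)
print('sweep')
plan([cl(a,push=1) for a in range(90,-1,-10)],start=C(-108,0,.06),off=OT,ease=False)
print('press'); plan([cl(0,push=3,step=1)],start=cl(0,push=1),off=OT,ease=False)
E
```

```text
10 [0.0001, 0, -0.0033, 0, 0, 0, 0, 0.0002, 0, -0.01, 0, 0, 0, 0, 0.0003, 0, -0.02, 0, 0, 0, 0, -0.0062, 0, -0.0267, 0, 0, 0, 0, -0.0195, 0, -0.03, 0, 0, 0, 0, -0.0395, 0, -0.03, 0, 0, 0, 0, -0.0595, 0, -0.03, 0, 0, 0, 0, -0.0728, 0, -0.0278, 0, 0, 0, 0, -0.0795, 0, -0.0233, 0, 0, 0, 0, -0.0795, 0, -0.0167, 0, 0, 0, 0.0]
2 [0, 0, 0.0044, 0, 0, 0, 0, 0, 0, 0.0067, 0, 0, 0, 0.0]
sweep
10 [0, 0, 0.0057, 0, 0, 0, 0, 0, 0, 0.0115, 0, 0, 0, 0, 0.0002, 0, 0.0153, 0, 0, 0, 0, 0.001, 0, 0.0191, 0, 0, 0, 0, 0.0024, 0, 0.0226, 0, 0, 0, 0, 0.0045, 0, 0.0259, 0, 0, 0, 0, 0.0071, 0, 0.0287, 0, 0, 0, 0, 0.0101, 0, 0.0311, 0, 0, 0, 0, 0.0135, 0, 0.0328, 0, 0, 0, 0, 0.0172, 0, 0.034, 0, 0, 0, 0.0]
1 [0.0038, 0, 0.0005, 0, 0, 0, 0.0]
press
2 [0.001, 0, 0, 0, 0, 0, 0, 0.002, 0, 0, 0, 0, 0, 0.0]
```

>>> servo_tool(commands=[0,0,0.001,0,0,0,0,0,0,0.002,0,0,0,0,0,0,0.002,0,0,0,0])

```text
time: 74.62
tool_pos: [0.5368, -0.1948, 0.0297]
ee_rot: [3.141, -0.001, 0.138]
wrist_force: [-5.3, 3.8, 14.5]
width: 0.0005
finger_force: 7.4
```

>>> servo_tool(commands=[0,0,-0.007,0,0,0,0,0,0,-0.014,0,0,0,0,0,0,-0.024,0,0,0,0,-0.006,0,-0.0305,0,0,0,0,-0.0195,0,-0.034,0,0,0,0,-0.0395,0,-0.034,0,0,0,0,-0.0595,0,-0.034,0,0,0,0,-0.073,0,-0.032,0,0,0,0,-0.0795,0,-0.027,0,0,0,0,-0.0795,0,-0.0205,0,0,0,0])

```text
time: 75.88
tool_pos: [0.4576, -0.2057, 0.0461]
ee_rot: [-3.141, -0.0, 0.137]
wrist_force: [-0.1, 0.2, -0.0]
width: 0.0004
finger_force: 0.0
```

>>> servo_tool(commands=[0,0,0.0045,0,0,0,0,0,0,0.0065,0,0,0,0,0,0,0.0065,0,0,0,0])

```text
time: 76.25
tool_pos: [0.458, -0.2055, 0.0396]
ee_rot: [-3.141, 0.0, 0.138]
wrist_force: [-0.6, -1.4, 0.7]
width: 0.0007
finger_force: 0.0
```

```bash
python3 lid.py | grep -v " 0\.[148] "; python3 -c "
import cv2,numpy as np
a=cv2.imread('pics/side_l.png')[130:250,300:440]; b=cv2.imread('pics/scene_l.png')[220:370,180:330]
cv2.imwrite('pics/cc.png',np.hstack([cv2.resize(a,(420,360),interpolation=2),cv2.resize(b,(360,360),interpolation=2)]))"
```

```text
[ 0.458  -0.2055  0.0396] [-108.     0.4] [-0.5686 -1.385   0.7292]
scene lid 0.65 [207. 263. 105.  90.] [[268, 263], [309, 288], [249, 352], [204, 323], [239, 276]]
scene lid 0.61 [310. 196.  51.  46.] [[312, 197], [333, 205], [361, 232], [351, 242], [332, 232]]
scene clip 0.74 [206. 261. 105.  94.] [[309, 285], [252, 352], [205, 326], [218, 296], [265, 264]]
scene clip 0.58 [214. 276.  32.  31.] [[246, 276], [222, 301], [213, 304], [238, 277]]
scene 0 [[265.0, 262.0], [203.0, 325.0]] clip hinge/edge [[249.0, 277.0], [219.0, 307.0], [240.0, 272.0], [210.0, 302.0]]
side lid 0.93 [316. 171.  77.  54.] [[337, 171], [381, 175], [391, 214], [374, 226], [319, 218]]
side lid 0.57 [291. 287.  85.  37.] [[374, 295], [327, 321], [293, 314], [299, 298], [336, 286]]
side clip 0.56 [382. 186.  10.  31.] [[386, 188], [391, 190], [393, 197], [390, 216], [381, 213]]
side 0 [[375.0, 226.0], [385.0, 175.0]] clip hinge/edge [[380.0, 211.0], [385.0, 187.0], [391.0, 213.0], [395.0, 188.0]]
```

Everything fits: clip edge at about x = −104 mm. Sweeping it down now.

>>> servo_tool(commands=[0,0,0.0055,0,0,0,0,0,0,0.0115,0,0,0,0,0,0,0.0155,0,0,0,0,0.001,0,0.019,0,0,0,0,0.0025,0,0.0225,0,0,0,0,0.0045,0,0.026,0,0,0,0,0.007,0,0.0285,0,0,0,0,0.01,0,0.031,0,0,0,0,0.0135,0,0.033,0,0,0,0,0.017,0,0.034,0,0,0,0])

```text
time: 77.8
tool_pos: [0.4747, -0.2034, 0.0058]
ee_rot: [-3.141, 0.001, 0.138]
wrist_force: [-3.2, -1.5, 2.9]
width: 0.0006
finger_force: 1.9
```

>>> servo_tool(commands=[0.002,0,0.0005,0,0,0,0,0.004,0,0.0005,0,0,0,0,0.004,0,0.0005,0,0,0,0])

```text
time: 78.18
tool_pos: [0.4748, -0.2034, 0.0051]
ee_rot: [-3.141, 0.009, 0.138]
wrist_force: [-12.5, -1.2, 8.5]
width: 0.0005
finger_force: 6.3
```

>>> servo_tool(commands=[0.001,0,0,0,0,0,0,0.002,0,0,0,0,0,0,0.002,0,0,0,0,0,0])

```text
time: 78.55
tool_pos: [0.4748, -0.2033, 0.0051]
ee_rot: [-3.14, 0.013, 0.137]
wrist_force: [-16.3, -2.5, 10.9]
width: 0.0002
finger_force: 8.7
```

```bash
python3 lid.py | grep -v " 0\.[148] "
```

```text
[ 0.4748 -0.2033  0.0051] [-91.1   0.2] [-16.2668  -2.5184  10.9192]
scene lid 0.67 [204. 265. 105.  87.] [[267, 264], [309, 287], [248, 352], [205, 323]]
scene clip 0.54 [312. 195.  49.  50.] [[312, 197], [333, 205], [360, 232], [351, 242], [334, 233]]
scene 0 [[265.0, 262.0], [203.0, 325.0]] clip hinge/edge [[249.0, 277.0], [219.0, 307.0], [240.0, 272.0], [210.0, 302.0]]
side lid 0.9 [315. 171.  71.  58.] [[336, 170], [374, 175], [384, 192], [375, 226], [318, 218]]
side 0 [[375.0, 226.0], [385.0, 175.0]] clip hinge/edge [[380.0, 211.0], [385.0, 187.0], [391.0, 213.0], [395.0, 188.0]]
```

>>> servo_tool(commands=[-0.012,0,0,0,0,0,0,-0.03,0,0,0,0,0,0,-0.045,0,-0.02,0,0,0,0,-0.06,0,-0.05,0,0,0,0,-0.09,0,-0.09,0,0,0,0,-0.12,0,-0.14,0,0,0,0,-0.14,0,-0.19,0,0,0,0,-0.14,0,-0.19,0,0,0,0])

```text
time: 79.85
tool_pos: [0.3431, -0.2236, 0.2005]
ee_rot: [3.134, -0.008, 0.136]
wrist_force: [-0.8, 0.5, -0.7]
width: 0.0005
finger_force: 0.0
```

```bash
python3 - <<'E'
from lid import *
o=robot.get_obs(); print(o["tool_pos"],o["ee_rot"])
ims=[]
for n in("wrist","side"):
    s=shot(n); 
    for r in spotter.trace("clip",s)[:2]: print(n,round(r["conf"],2),np.round(r["box"]),quad(r["region"])[1].tolist())
    for ph in(0,.3,.6,1): print(n,ph,proj(s,[clippt(0,.06,ph),clippt(0,-.06,ph),clippt(.028,.06,ph),clippt(.028,-.06,ph)]).round().tolist())
    ims.append(s["img"])
a=cv2.resize(ims[0],(400,300)); h=proj(s,[clippt(0,0,0)])[0].astype(int)
b=cv2.resize(ims[1][h[1]-40:h[1]+40,h[0]-53:h[0]+53],(400,300),interpolation=2)
cv2.imwrite("pics/last.png",np.hstack([a,b]))
E
```

```text
[ 0.3431 -0.2236  0.2005] [ 3.1336 -0.0082  0.1363]
wrist 0.6 [238.  42. 152.  11.] [[238, 41], [391, 46], [245, 52]]
wrist 0 [[241.0, 40.0], [394.0, 41.0], [247.0, 49.0], [388.0, 49.0]]
wrist 0.3 [[241.0, 40.0], [394.0, 41.0], [247.0, 59.0], [388.0, 59.0]]
wrist 0.6 [[241.0, 40.0], [394.0, 41.0], [247.0, 68.0], [389.0, 68.0]]
wrist 1 [[241.0, 40.0], [394.0, 41.0], [245.0, 76.0], [390.0, 76.0]]
side 0.37 [380. 210.  -0.  10.] [[379, 221], [378, 220], [379, 216], [381, 214], [381, 220]]
side 0 [[380.0, 211.0], [385.0, 187.0], [379.0, 220.0], [384.0, 195.0]]
side 0.3 [[380.0, 211.0], [385.0, 187.0], [382.0, 220.0], [387.0, 195.0]]
side 0.6 [[380.0, 211.0], [385.0, 187.0], [385.0, 220.0], [390.0, 194.0]]
side 1 [[380.0, 211.0], [385.0, 187.0], [389.0, 217.0], [393.0, 192.0]]
```

View pics/last.png

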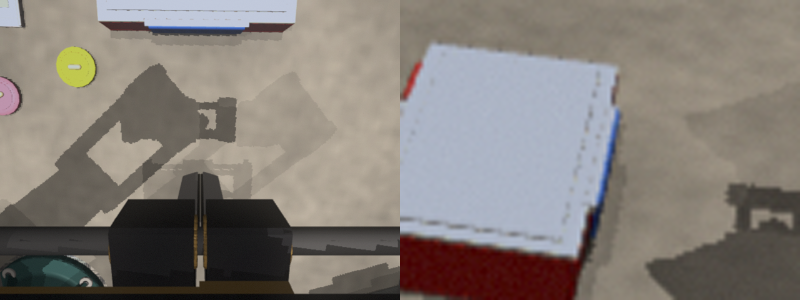

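```bash
python3 - <<'E'
from plan import *
a=C(-120,0,.0245,-12,12)
plan([C(-125,0,.09,-12,30,6),a,C(-95,0,.0245,-12,6)],off=OT)
print('press');plan([C(-84,0,.0245,-12,2)],start=C(-95,0,.0245,-12),off=OT,ease=False)
E
```

```text
10 [0.0058, 0.0001, 0.0068, 0, 2.0, 0, 0, 0.0175, 0.0002, 0.0205, -0.1, 4.0, 0, 0, 0.0349, 0.0004, 0.041, -0.1, 6.0, 0, 0, 0.0524, 0.0006, 0.0615, -0.1, 8.1, 0, 0, 0.0699, 0.0009, 0.082, -0.1, 10.1, 0, 0, 0.0874, 0.0011, 0.1025, -0.2, 12.1, 0, 0, 0.0993, 0.0012, 0.1198, -0.2, 12.1, 0, 0, 0.1057, 0.0013, 0.1339, -0.2, 12.1, 0, 0, 0.1065, 0.0014, 0.1448, -0.2, 12.1, 0, 0, 0.1074, 0.0014, 0.1557, -0.2, 12.1, 0, 0.0]
9 [-0.0015, 0, 0.0109, 0, 0, 0, 0, -0.0029, 0, 0.0217, 0, 0, 0, 0, -0.0022, 0, 0.0293, 0, 0, 0, 0, 0.0005, 0, 0.0336, 0, 0, 0, 0, 0.0054, 0, 0.0346, 0, 0, 0, 0, 0.0103, 0, 0.0357, 0, 0, 0, 0, 0.0152, 0, 0.0367, 0, 0, 0, 0, 0.0185, 0, 0.0374, 0, 0, 0, 0, 0.0201, 0, 0.0378, 0, 0, 0, 0.0]
press
6 [0.0018, 0, 0.0004, 0, 0, 0, 0, 0.0036, 0, 0.0008, 0, 0, 0, 0, 0.0054, 0, 0.0011, 0, 0, 0, 0, 0.0072, 0, 0.0015, 0, 0, 0, 0, 0.009, 0, 0.0019, 0, 0, 0, 0, 0.0108, 0, 0.0023, 0, 0, 0, 0.0]
```

The lid is shut and the clip bar lies close to the near wall (thin blue strip in both views). One more press low on the bar, with the tip leading, to be sure it is home.

>>> servo_tool(commands=[0.006,0,0.007,0,2.0,0,0,0.0175,0,0.0205,0,4.0,0,0,0.035,0.0005,0.041,0,6.0,0,0,0.0525,0.0005,0.0615,0,8.1,0,0,0.07,0.001,0.082,0,10.1,0,0,0.0875,0.001,0.1025,0,12.1,0,0,0.0995,0.001,0.12,0,12.1,0,0,0.1055,0.0015,0.134,0,12.1,0,0,0.1065,0.0015,0.145,0,12.1,0,0,0.1075,0.0015,0.1555,0,12.1,0,0])

```text
time: 81.3
tool_pos: [0.4486, -0.2084, 0.0392]
ee_rot: [-3.141, -0.211, 0.138]
wrist_force: [0.3, -0.1, 1.3]
width: 0.0007
finger_force: 0.0
```

>>> servo_tool(commands=[-0.0015,0,0.011,0,0,0,0,-0.003,0,0.0215,0,0,0,0,-0.002,0,0.0295,0,0,0,0,0.0005,0,0.0335,0,0,0,0,0.0055,0,0.0345,0,0,0,0,0.0105,0,0.0355,0,0,0,0,0.015,0,0.0365,0,0,0,0,0.0185,0,0.0375,0,0,0,0,0.02,0,0.038,0,0,0,0])

```text
time: 82.42
tool_pos: [0.4762, -0.2045, 0.007]
ee_rot: [-3.141, -0.211, 0.138]
wrist_force: [-0.3, -0.1, -0.7]
width: 0.0006
finger_force: 0.0
```

>>> servo_tool(commands=[0.002,0,0.0005,0,0,0,0,0.0035,0,0.001,0,0,0,0,0.0055,0,0.001,0,0,0,0,0.007,0,0.0015,0,0,0,0,0.009,0,0.002,0,0,0,0,0.0105,0,0.0025,0,0,0,0,0.0105,0,0.0025,0,0,0,0])

```text
time: 83.3
tool_pos: [0.4806, -0.204, 0.0062]
ee_rot: [-3.14, -0.198, 0.139]
wrist_force: [-20.6, -1.8, 14.3]
width: 0.0004
finger_force: 10.1
```

>>> servo_tool(commands=[0.002,0,0.0005,0,0,0,0,0.002,0,0.0005,0,0,0,0])

```text
time: 83.55
tool_pos: [0.4808, -0.2039, 0.0061]
ee_rot: [-3.14, -0.194, 0.14]
wrist_force: [-27.2, -1.9, 19.2]
width: 0.0007
finger_force: 13.2
```

Rigid stop at 27 N, at the position where the bar lies flat. Retreating and running the final checks.

>>> servo_tool(commands=[-0.012,0,0,0,0,0,0,-0.03,0,0,0,0,0,0,-0.045,0,-0.02,0,-2,0,0,-0.055,0,-0.05,0,-4,0,0,-0.065,0,-0.09,0,-8,0,0,-0.08,0,-0.14,0,-12,0,0,-0.1,0,-0.19,0,-12,0,0,-0.1,0,-0.19,0,-12,0,0])

```text
time: 84.55
tool_pos: [0.3533, -0.2235, 0.1756]
ee_rot: [3.136, -0.008, 0.137]
wrist_force: [0.9, 0.6, -0.1]
width: 0.0005
finger_force: 0.0
```

```bash
python3 - <<'E'
from lid import *
o=robot.get_obs(); print(o["tool_pos"],o["ee_rot"],o["wrist_force"])
for n in("wrist","side","scene"):
    s=shot(n); h=cv2.cvtColor(s["img"],cv2.COLOR_BGR2HSV)
    P=lambda ph,d=.028:proj(s,[clippt(d,.06,ph),clippt(d,-.06,ph)]).round(1).tolist()
    if n=="wrist":
        m=(h[...,0]>100)&(h[...,0]<125)&(h[...,1]>120)
        a=P(0,0); x0,x1=int(a[0][0])+5,int(a[1][0])-5
        ys=[np.nonzero(m[:120,x])[0] for x in np.linspace(x0,x1,5).astype(int)]; print([(int(y.min()),int(y.max())) if len(y) else None for y in ys])
        for ph in(0,.1,.3): print(ph,P(ph))
        T0=np.array([.004*c_,.004*sn_,0]);print("bottom outer corner shut",proj(s,[clippt(.028,0,0)-T0/2]))
    for t in("server","lid"):
        for r in spotter.trace(t,s)[:1]: q=quad(r["region"])[1]; print(n,t,round(r["conf"],2),q.tolist(),(sf(ray(s,q,.005))*1000//1).tolist() if t=="server" else "")
    print(n,"lid0",proj(s,[lidpt(.146,.123,0),lidpt(.146,-.123,0)]).round().tolist())
    look(n)
    for t in("coaster","tea_glass","cologne","key1"):
        for r in spotter.trace(t,s)[:1]: print(t,round(r["conf"],2),np.round(r["box"]))
E
```

```text
[ 0.3533 -0.2235  0.1756] [ 3.1355 -0.0083  0.1365] [ 0.8879  0.5545 -0.0529]
[(49, 52), (49, 53), (50, 53), (50, 53), (50, 54)]
0 [[241.0, 55.3], [391.9, 55.5]]
0.1 [[241.1, 59.0], [391.8, 59.2]]
0.3 [[241.1, 66.1], [391.8, 66.3]]
bottom outer corner shut [[316.5338  58.0649]]
wrist server 0.7 [[485, 11], [479, 43], [242, 59], [147, 39], [141, 0]] [[-45.0, -520.0], [-69.0, -517.0], [-85.0, -322.0], [-72.0, -245.0], [-43.0, -242.0]]
wrist lid 0.69 [[487, 0], [480, 44], [386, 61], [148, 41], [140, 9]] 
wrist lid0 [[147.0, 39.0], [485.0, 40.0]]
0.89 [  0. 140.  16.  55.] [  6. 166.] [0.3622 0.0517] sheet [-179. -118.] [166. 143. 192.]
0.6 [75. 79. 73. 69.] [110. 113.] [ 0.4183 -0.0354] sheet [-133. -211.] [ 79. 204. 196.]
side server 0.59 [[375, 294], [373, 302], [328, 321], [292, 314], [298, 298], [337, 286]] [[-111.0, -74.0], [-110.0, -50.0], [-28.0, 24.0], [48.0, 24.0], [48.0, -22.0], [-26.0, -78.0]]
side lid 0.67 [[337, 170], [385, 176], [375, 226], [318, 219]] 
side lid0 [[375.0, 226.0], [385.0, 175.0]]
0.87 [382. 250.  21.  15.] [392. 256.] [ 0.4163 -0.0268] sheet [-134. -202.] [ 41. 179. 171.]
0.73 [393. 284.  23.  20.] [406. 293.] [0.3612 0.0806] sheet [-177.  -89.] [144. 121. 171.]
coaster 0.74 [243. 387.  49.  52.]
tea_glass 0.55 [170. 356.  39.  55.]
cologne 0.79 [229. 177.  28.  64.]
key1 0.63 [315. 403.  38.  14.]
scene server 0.68 [[313, 196], [333, 205], [361, 233], [354, 242], [332, 232], [310, 200]] [[-158.0, 73.0], [-85.0, 74.0], [48.0, 20.0], [51.0, -23.0], [-23.0, -25.0], [-155.0, 52.0]]
scene lid 0.83 [[268, 264], [309, 287], [248, 352], [205, 323]] 
scene lid0 [[265.0, 262.0], [203.0, 325.0]]
0.6 [264. 218.  18.  12.] [275. 225.] [0.3655 0.0694] sheet [-174. -100.] [176. 158. 222.]
0.49 [253. 249.  22.  16.] [262. 254.] [ 0.4211 -0.0377] sheet [-131. -213.] [ 35. 221. 221.]
coaster 0.66 [379. 180.  29.  18.]
cologne 0.91 [371. 266.  22.  54.]
key1 0.37 [347. 180.  17.   9.]
```

```bash
python3 -c "
from bench import close_job
print(close_job())"
```

```text
the job is handed in; nothing more can be done
None
```

The job is handed in: all three almond biscuits are packed in the container, the lid is shut and then the clip pressed home, and the server lies flat on the empty sheet. Camera and force readings agree, but the verdict was not shown to me.

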